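# Jar up the lapped ceramic plungers and close the carrier case

### The arm

A 7-joint arm with a two-finger parallel gripper is mounted at the origin on the work surface. World frame = base frame: x ahead of the robot, y to its left, z up, the work surface at z = 0. Lengths are in m, angles in rad, forces in N, time in s.
With the tool pointing down it reaches from about 0.4 to 0.85 m from the base axis. Payload 10.4 kg.
Tool frame: the origin (TCP) lies midway between the tips of the shut fingers; the grasp point (between the pads) lies 19 mm behind it (hold_point_z is the z of the grasp point in the tool frame, in m); z points along the fingers, y is the line along which they close (so a half turn about z gives the same grasp; the last joint's range is limited). The gripper opens to 85 mm and grips with 20 to 120 N. Pads are 22 mm wide; open, the fingers measure 114 mm over their backs; the gripper's body (76 mm by 85 mm) begins 54 mm behind the grasp point. The pads swing forward as they close: fully open they stand 13 mm farther back than shut.
Start: joints at [1.272, 0.332, -0.065, 1.46, 0.022, 1.35, -0.088], TCP at [0.17, -0.601, 0.195] pointing down, gripper open.
Joint ranges: [-2.6, 2.6], [-0.5, 2.12], [-1.47, 1.34], [0.16, 2.42], [-1.27, 4.41], [0.06, 2.06], [-2.6, 2.6]. Speed limits (rad/s): [2.22, 2.22, 2.79, 2.79, 3.14, 3.14, 3.14].

### API

Orientations are given as [roll, pitch, yaw] about the fixed x, y, z axes, in that order (R = Rz(yaw) Ry(pitch) Rx(roll)).
In Python, from workcell import sense, camera, get_calibration, finish_job, recognise, hold_point_z gives the robot as it stands.
- The arm moves only by the tool apply_moves, never from a script. Its argument "commands" is a list of rows, each a list of 3 entries, a list of its own where there are three numbers: the shift along the tool's x, y, z in m, then the turn, a rotation vector about the tool's x, y, z in degrees, then the finger opening in m, from 0 to 0.0854. In form: [[[tx, ty, tz], [rx, ry, rz], grip], ...]. A call has 1 to 12 rows; each row shifts and turns the commanded pose from where the row before left it, along the tool's axes as they then stand; what a row does not reach is not made up. A row lasts 1/10 s, in which the tool goes at most 50 mm and 8.59 degrees, less where a joint would pass 70% of its speed; a pose out of reach is approached as far as the arm can. A call is refused whole if a number of a shift passes 0.05 or a number of a turn 8.59, either way. A call with a gripper value outside its range is refused whole. The fingers move at their own pace and stop on an object; the grip force is fixed at half the most. Time passes only in rows, so rows that do not move let the fingers close. It gives the time, the measured TCP pose, the force, the opening and the grip force at its end, in the units of the state.
- sense(): the state, without advancing time (a new reading comes with each control period).
- camera(name): name is "scene" or "top" or "wrist"; returns the picture (400x640x3 uint8, blue, green, red); there is no depth.
- get_calibration(name): a dict with "camera_matrix" (3x3 intrinsics, pixels), "k1" (the pictures are not rectified: a ray, as slopes to the right and down, at radius r is drawn at 1 + k1 r^2 times it, then the intrinsics apply), "world_to_cam" (4x4, takes a point from world to camera coordinates). Camera axes: x right, y down, z forward; pixel columns grow to the right and rows downward; lengths in m; the calibration is good to about 2 mm. A picture is of the moment at which its call begins: read the wrist's pose just before it. get_calibration takes no time and is no camera call; for the wrist camera it gives the pose at the moment of the call.
- finish_job(): hands the job in; it is judged then, once.
Trained networks look in the newest picture that a camera, given by its name, has taken for a name from the list of things; names that differ only in an ending like _2 or _b are one class to them, and where a whole thing is asked for, a point or a joint stands for the part that bears it (a point fixed in the world has none). Each returns a list of dicts, best first, with "confidence" (0 to 1); they miss things now and then, are a little off and sometimes report something else, mostly with a low value. They report only what shows in the picture. A call takes as long as a camera call. They do not tell look-alikes from the thing itself.
- recognise(camera, target): "rect" ([left, top, right, bottom] in pixels, round what is visible of it).
The state is a dict: "time": time; "q": joint angles; "joint_vel": joint speeds; "joint_torque": joint torques, N m; "position": TCP position; "tcp_rot": TCP orientation; "wrist_force": force on the tool from outside, world axes, zero at the start; "wrist_torque": the same for the moment, N m; "finger_gap": finger opening in m; "grasp_force": force on a finger pad.
Only numpy, scipy, OpenCV 4.12 (cv2) and the standard library are available. Lean on these libraries where they do the work, as an engineer would, in place of code of your own. Each camera call takes 0.05 s, during which the arm holds its last target. There are 200 camera calls.

### The job

Draw the red bolt of the carrier case, slide its clear cover fully back and put every ceramic plunger from the steel disc into the glass jar held in the bench clamp. Then close the jar: set the blue lid level on the mouth, turn it back anticlockwise until it has dropped onto the thread starts, and screw it down clockwise until it is fully home and tight. Finish by sliding the cover fully shut and pushing the bolt home, and leave the other things on the bench where they are.

Things in the scene. Friction and masses are not known exactly. Their poses are not given: they have to be found in the camera images.
- case: grey carrier case fixed to the bench, 142 mm (its x) by 282 mm (its y), walls 5 mm thick, 50 mm tall; origin at the centre of its underside. The bay on its -y side is open-topped, 132 mm square inside; the +y half is decked over. A clear cover slides on the walls, top face at 55.5 mm. The bolt's housing (55 mm tall) is on its -x side
- bay_centre (a point): centre of the open bay, on top of the round steel carrier disc (128 mm in diameter) that the plungers stand on, 14 mm above the bench
- cover (a joint): clear sliding cover (m): 0 shut over the open bay, grows along the case's +y, 0.138 fully back. About 1.5 N of friction; stays where left. With the bolt home, its 10 mm tongue stands in a 16 mm notch between the cover's aluminium strike blocks and the cover moves only 3 mm; the bolt goes home only with the cover shut
- cover_handle (a point): middle of the cover's black grab bar, 71.5 mm above the bench; the bar runs along the case's x, 50 mm long, 12 mm wide (case's y), 12 mm tall, with a 10 mm gap under it between its two feet
- bolt (a joint): red slide bolt (m): 0 home (locked), grows as it is drawn along the case's -x, away from the cover; 0.018 fully drawn, clear of the cover from about 0.013. About 1.5 N of friction; stays where left
- bolt_tab (a point): middle of the bolt's upright red tab, 74 mm above the bench; the tab is 14 mm (case's x) by 12 mm (case's y) and 20 mm tall, on a slide 14 mm wide
- jar: clear glass screw jar held in a steel bench clamp that is fixed to the bench, so it cannot turn; origin on the bench under the jar's axis. Clamp base 110 by 130 mm (jar's x, y), 8 mm thick; jaws 32 mm high on its +y and -y sides. Jar body 60 mm in diameter up to 39 mm above the bench, then a neck 45 mm in diameter. Padded floor 16 mm above the bench
- jar_mouth (a point): centre of the jar's mouth at rim height, 66 mm above the bench, z up; the mouth is 39 mm wide inside
- jar_thread (a point): on the jar's axis, 10 mm below the rim: right-handed thread 55 mm wide, three starts 120 degrees apart, lead 24 mm a turn, clockwise (from above) tightens. A stop rib stands on each run 72 degrees past its start: a lid lying on top of the runs jams if turned clockwise at once; turned back at most 120 degrees, rising by the lead, its lugs pass the starts
- lid_centre (a point): centre of the lid, 10 mm above its lower edge. Turned back past the starts and let go, the lid drops about 6 mm; it then has about 30 degrees of free turn between a start and the next rib, and clockwise from there it runs under the thread, sinking by the lead, and is tight after 95 to 125 degrees
- lid: blue screw lid, white top, 64 mm in diameter, 21 mm tall, 60 g, three lugs inside; origin at the centre of its lower edge, z up through its top. Starts right way up on the bench. Level on the jar, this origin is 4.8 to 8.5 mm below the mouth with the lugs on top of the thread, 9.7 to 11.7 mm below once dropped at the starts, 17.5 mm below when screwed home
- part1: cream ceramic plunger with a gold band, a cylinder 14 mm in diameter, 28 mm long, 17 g; origin at the centre of one end, z along its axis to the other end. Starts upright on the steel disc, 24 to 30 mm each way from the bay's centre. 2 to 4 of the four plungers are present
- part2: cream ceramic plunger with a gold band, a cylinder 14 mm in diameter, 28 mm long, 17 g; origin at the centre of one end, z along its axis to the other end. Starts upright on the steel disc, 24 to 30 mm each way from the bay's centre. 2 to 4 of the four plungers are present
- part3: cream ceramic plunger with a gold band, a cylinder 14 mm in diameter, 28 mm long, 17 g; origin at the centre of one end, z along its axis to the other end. Starts upright on the steel disc, 24 to 30 mm each way from the bay's centre. 2 to 4 of the four plungers are present
- part4: cream ceramic plunger with a gold band, a cylinder 14 mm in diameter, 28 mm long, 17 g; origin at the centre of one end, z along its axis to the other end. Starts upright on the steel disc, 24 to 30 mm each way from the bay's centre. 2 to 4 of the four plungers are present
- slurry_bottle: bystander, not part of the job: amber plastic bottle with black cap, 56 mm wide, 140 mm tall; origin at the centre of its underside
- paste_pot: bystander, not part of the job: white pot with red cap, 56 mm wide, 50 mm tall; origin at the centre of its underside
- loupe: bystander, not part of the job: black eye loupe, 38 mm wide, 36 mm tall; origin at the centre of its underside
- tweezers: bystander, not part of the job: steel tweezers lying flat, 106 mm long; origin at the centre of its underside
- gauge_block: bystander, not part of the job: small steel gauge block, 35 x 9 x 30 mm; origin at the centre of its underside
- brush: bystander, not part of the job: small brush lying on the bench; origin at the centre of its underside
- dial_stand: bystander, not part of the job: dial indicator on a heavy round foot, 70 mm wide, 150 mm tall; origin at the centre of its underside
Not all that is in view belongs to the job. Of the things shaped like the lid, the blue one is meant.

How it is judged:
By the outcome, as a careful person would: the job done as asked, in the order asked, and still so for the second after the job is handed in, with the robot touching nothing.
Of part1, part2, part3, part4 only 2 to 4 are there at a start; the rules pass over those that are not, and their reading is None.
At some moment in a run one of lid, part1, part2, part3, part4 may be knocked a few centimetres aside while the robot is not near it.
Once in a run the grip may slacken for a moment while it holds something.
It also fails if it takes over 210 s, if anything falls off the work surface, if the arm or the gripper's body presses on something with over 40 N, if the wrist force passes 120 N, or if a joint passes its speed limit or range.

## Working session

There is one attempt and no reset: what is moved stays moved. The work goes in short steps, Python scripts to look and compute and a tool call to move; the robot and the scene stay as the last step left them, time stands still between calls to the robot, and variables do not carry over. Pictures are saved under pics/ and viewed, at most 14 in all, crops included, and the job is handed in when it is done.

Besides the shell and the picture viewer there is one more tool, called after "Call:" in YAML: its name, and indented under it one key for each argument. apply_moves: Moves the arm, as the interface text tells. Its arguments: {"type":"object","properties":{"commands":{"type":"array","items":{"type":"array"}}},"required":["commands"]}

```bash
mkdir -p pics; ls
cat > h.py <<'E'
import numpy as np, cv2
from workcell import sense, camera, get_calibration, recognise, hold_point_z, finish_job
def ray(cal,uv):
    K=np.array(cal["camera_matrix"]);T=np.array(cal["world_to_cam"]);k=cal["k1"]
    d=np.linalg.solve(K,[uv[0],uv[1],1.])[:2]; s=d.copy()
    for _ in range(20): s=d/(1+k*(s@s))
    R=T[:3,:3]; return -R.T@T[:3,3], R.T@np.array([s[0],s[1],1.])
def at(cal,uv,z):
    o,d=ray(cal,uv); return o+d*(z-o[2])/d[2]
def proj(cal,p):
    K=np.array(cal["camera_matrix"]);T=np.array(cal["world_to_cam"])
    c=T[:3,:3]@np.array(p)+T[:3,3]; s=c[:2]/c[2]; s=s*(1+cal["k1"]*(s@s))
    return (K@np.array([s[0],s[1],1]))[:2]
def snap(name,fn=None):
    cal=get_calibration(name); im=camera(name)
    if fn: cv2.imwrite("pics/"+fn,im)
    return cal,im
E
python3 - <<'E'
from h import *
print(hold_point_z, sense())
for n in ["top","scene","wrist"]:
    cal,im=snap(n,n+"0.png"); print(n,np.round(at(cal,(320,200),0),3), np.round(ray(cal,(320,200))[0],3))
    for t in ["case","lid","jar","part1","cover_handle","bolt_tab"]:
        print(t,[(r["rect"],round(r["confidence"],2)) for r in recognise(n,t)][:5])
E
```

```text
pics
-0.0187 {'time': 0.0, 'q': array([ 1.27243524,  0.33285874, -0.06472824,  1.46093105,  0.02157543,
        1.34989428, -0.08849739]), 'joint_vel': array([ 0.00053592, -0.00070548,  0.00010087, -0.00103126,  0.00202456,
        0.00065562,  0.00151036]), 'joint_torque': array([-7.93473737e-04, -6.25442076e+01,  4.85861942e-02, -3.91599941e+01,
        1.62525015e-02,  9.96464136e-03,  4.07384300e-05]), 'position': array([ 0.170078  , -0.60097556,  0.19382913]), 'tcp_rot': array([-3.14019589e+00,  3.15202501e-05,  2.75805782e-01]), 'wrist_force': array([-0.5105812 , -0.08037946,  0.46518382]), 'wrist_torque': array([ 0.00517982,  0.01278965, -0.00394964]), 'grasp_force': 0.0, 'finger_gap': 0.08576766797523304}
top [ 0.568 -0.077  0.   ] [ 0.387 -0.115  1.265]
case [([172.7, 153.9, 287.9, 227.4], 0.85)]
lid [([427.3, 212.8, 453.6, 239.2], 0.95), ([468.1, 216.5, 497.3, 240.6], 0.82), ([397.5, 174.5, 424.8, 199.4], 0.71), ([430.6, 259.6, 453.0, 282.4], 0.63), ([471.8, 274.9, 496.2, 298.1], 0.63)]
jar [([323.2, 188.9, 386.7, 245.5], 0.65), ([173.6, 148.9, 282.5, 228.7], 0.46)]
part1 []
cover_handle [([227.1, 158.3, 287.8, 210.0], 0.58)]
bolt_tab [([252.2, 204.3, 253.3, 217.8], 0.5)]
scene [ 0.443 -0.255  0.   ] [1.17  0.774 0.769]
case [([303.8, 231.4, 426.9, 341.5], 0.9)]
lid [([310.6, 237.3, 385.9, 286.5], 0.72), ([262.9, 196.5, 280.4, 210.2], 0.58), ([299.3, 156.0, 313.5, 164.2], 0.58), ([277.7, 176.3, 294.6, 192.8], 0.54), ([305.1, 169.5, 316.9, 183.5], 0.48)]
jar [([289.9, 198.5, 340.4, 231.0], 0.82)]
part1 [([457.7, 273.2, 463.3, 291.8], 0.67), ([364.2, 234.8, 378.6, 252.7], 0.55)]
cover_handle [([311.5, 235.3, 385.1, 285.2], 0.68)]
bolt_tab [([363.7, 238.5, 379.1, 253.2], 0.52)]
wrist [ 0.133 -0.605  0.   ] [ 0.238 -0.581  0.374]
case []
lid [([250.9, 0.0, 313.7, 36.2], 0.9)]
jar []
part1 []
cover_handle []
bolt_tab []
```

```bash
python3 -c "
import cv2
cv2.imwrite('pics/both0.png',cv2.resize(cv2.vconcat([cv2.imread('pics/top0.png'),cv2.imread('pics/scene0.png')]),(480,600)))"
```

```text
(no output)
```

View pics/top0.png

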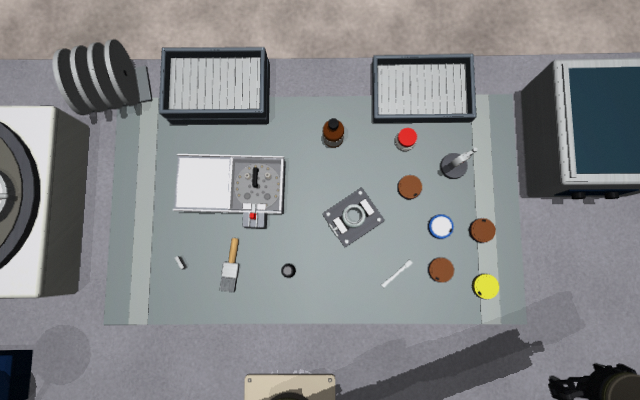

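The top view shows the case at (230,184) with its bay on the right. The bolt is at (253,214), the handle at (257,178), the jar at (354,215) and the blue lid at (440,226). I'll enlarge the case and jar.

Run:
```python
from h import *
im=cv2.imread("pics/top0.png"); cv2.imwrite("pics/c1.png",cv2.resize(im[140:250,165:295],None,fx=6,fy=5.4,interpolation=cv2.INTER_CUBIC))
cv2.imwrite("pics/c2.png",cv2.resize(im[180:255,315:465],None,fx=5.3,fy=5.3,interpolation=cv2.INTER_CUBIC))
cal=get_calibration("top")
for n,uv,z in [("handle",(257,177),.0775),("tab",(252.5,215.5),.084),("jar",(354.5,215),.066),("lid",(440.5,226),.021)]: print(n,np.round(at(cal,uv,z),4))
for uv in [(285,158),(283,213),(178,155),(174,212)]: print(np.round(at(cal,uv,.05),4))
```

```text
handle [0.6182 0.083  0.0775]
tab [0.5177 0.0916 0.084 ]
jar [ 0.5196 -0.1676  0.066 ]
lid [ 0.4944 -0.3957  0.021 ]
[0.6744 0.0141 0.05  ]
[0.5276 0.018  0.05  ]
[0.6844 0.2988 0.05  ]
[0.5318 0.303  0.05  ]
```

View pics/c1.png

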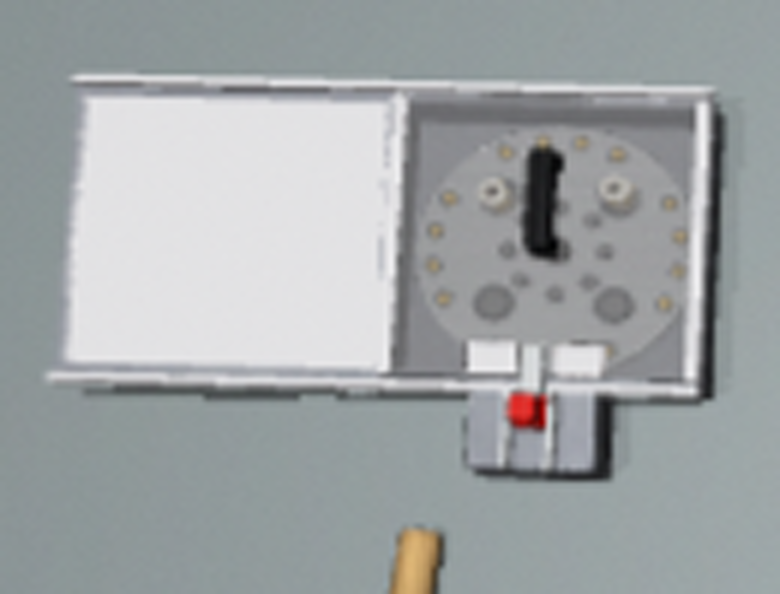

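View pics/c2.png

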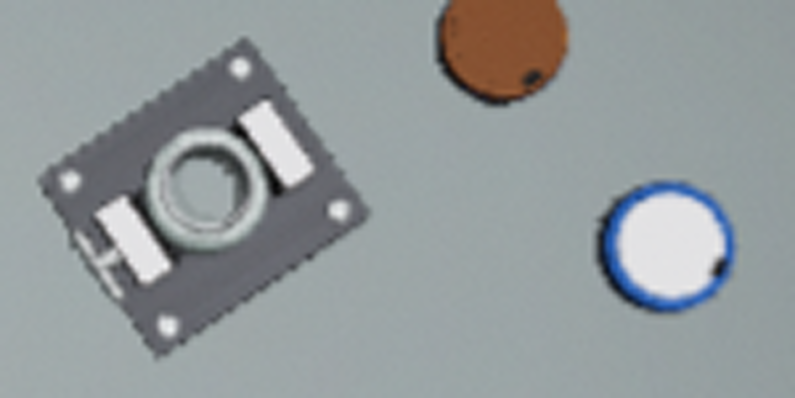

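Two plungers are present, at the handle's upper left and upper right in the crop, and the other two holes are empty. The jar clamp is turned about 35°. Now I'll go to a viewpoint above the bolt and handle.

Call:
apply_moves:
  commands:
    - [[0,0,-0.02],[0,0,7.9],0.04]
    - [[0,0,-0.02],[0,0,7.9],0.04]
    - [[0.018,-0.03,-0.002],[0,0,0],0.04]
    - [[0.018,-0.03,-0.002],[0,0,0],0.04]
    - [[0.018,-0.03,-0.002],[0,0,0],0.04]
    - [[0.018,-0.03,-0.002],[0,0,0],0.04]
    - [[0.018,-0.03,-0.002],[0,0,0],0.04]
    - [[0.018,-0.03,-0.002],[0,0,0],0.04]
    - [[0.018,-0.03,-0.002],[0,0,0],0.04]
    - [[0.018,-0.03,-0.002],[0,0,0],0.04]
    - [[0.018,-0.03,-0.002],[0,0,0],0.04]
    - [[0.018,-0.03,-0.002],[0,0,0],0.04]

```text
time: 2.25
position: [0.3508, -0.3001, 0.2549]
tcp_rot: [3.141, -0.0, -0.0]
wrist_force: [0.2, 0.6, -0.1]
finger_gap: 0.0399
grasp_force: 0.0
```

Call:
apply_moves:
  commands:
    - [[0.018,-0.03,-0.002],[0,0,0],0.04]
    - [[0.018,-0.03,-0.002],[0,0,0],0.04]
    - [[0.018,-0.03,-0.002],[0,0,0],0.04]
    - [[0.018,-0.03,-0.002],[0,0,0],0.04]
    - [[0.018,-0.03,-0.002],[0,0,0],0.04]
    - [[0.018,-0.03,-0.002],[0,0,0],0.04]
    - [[0.018,-0.03,-0.002],[0,0,0],0.04]
    - [[0.018,-0.03,-0.002],[0,0,0],0.04]
    - [[0.018,-0.03,-0.002],[0,0,0],0.04]
    - [[0.018,-0.03,-0.002],[0,0,0],0.04]
    - [[0.018,-0.03,-0.002],[0,0,0],0.04]
    - [[0.0,-0.03,-0.002],[0,0,0],0.04]

```text
time: 3.45
position: [0.5494, 0.0596, 0.2781]
tcp_rot: [-3.141, 0.0, -0.001]
wrist_force: [-0.6, -1.2, -0.7]
finger_gap: 0.0401
grasp_force: 0.0
```

Run:
```python
from h import *
s=sense(); print(s["time"],s["position"],s["tcp_rot"],s["joint_vel"])
cal,im=snap("wrist","w1.png"); print(np.round(ray(cal,(320,200))[0],3))
for t in ["case","part1","cover_handle","bolt_tab"]:
    print(t,[(r["rect"],round(r["confidence"],2)) for r in recognise("wrist",t)][:5])
```

```text
3.45 [0.54941164 0.05963383 0.27813909] [-3.14076512e+00  3.01330184e-04 -6.23053470e-04] [-0.41179012  0.05625766 -0.19579706 -0.07330495  0.05972005  0.06565931
 -0.57855787]
[0.62  0.06  0.458]
case [([131.2, 62.4, 362.4, 210.5], 0.86), ([244.9, 68.1, 360.5, 181.0], 0.44)]
part1 []
cover_handle [([246.9, 68.2, 365.1, 181.7], 0.76), ([256.8, 217.7, 276.1, 250.4], 0.49)]
bolt_tab [([291.9, 166.2, 306.5, 206.6], 0.72), ([419.3, 127.0, 525.6, 234.7], 0.25)]
```

View pics/w1.png

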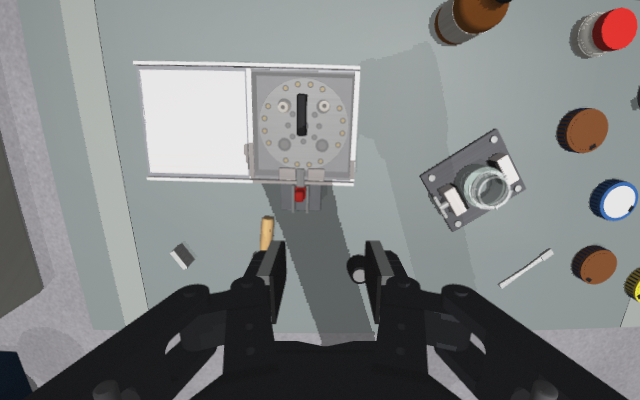

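The wrist view shows the whole case. The red tab is at (300,195), the handle at (302,115), and the plunger tops at (284,106) and (323,106). I'll measure by colour.

```bash
cat >> h.py <<'E'
def cen(m,box):
    l,t,r,b=box; a=m[t:b,l:r]; ys,xs=np.nonzero(a); return (xs.mean()+l, ys.mean()+t), len(xs), (xs.min()+l,xs.max()+l,ys.min()+t,ys.max()+t)
def red(im):
    b,g,r=[im[...,i].astype(int) for i in range(3)]; return (r>90)&(r>2.2*g)&(r>2.2*b)
def dark(im,th=45): return im.max(2)<th
E
python3 - <<'E'
from h import *
s=sense(); print(s["time"],s["position"])
cal,im=snap("wrist","w2.png")
c,n,bb=cen(red(im),(270,160,340,240)); print("red",c,n,bb, np.round(at(cal,c,.080),4))
c,n,bb=cen(dark(im),(290,85,315,145)); print("bar",c,n,bb,np.round(at(cal,c,.0755),4))
for e in (bb[2],bb[3]): print(np.round(at(cal,(c[0],e),.0775),4))
a=im[85:145,290:315]; ys,xs=np.nonzero(dark(a)); print("bar tilt dx/dy px",np.polyfit(ys,xs,1)[0])
for uv in [(140,65),(355,69),(150,179),(350,184)]: print(np.round(at(cal,uv,.05),4))
for uv in [(284,106),(323,106)]: print("pl",np.round(at(cal,uv,.042),4))
cal,im=snap("top")
c,n,bb=cen(red(im),(240,200,265,230)); print("red top",c,n,np.round(at(cal,c,.082),4))
E
```

```text
3.7 [0.54817476 0.05782645 0.27853421]
red (np.float64(297.95620437956205), np.float64(193.14598540145985)) 137 (np.int64(293), np.int64(303), np.int64(186), np.int64(200)) [0.5196 0.0928 0.08  ]
bar (np.float64(301.3267326732673), np.float64(118.72277227722773)) 101 (np.int64(296), np.int64(304), np.int64(93), np.int64(133)) [0.6119 0.087  0.0755]
[0.6416 0.0862 0.0775]
[0.595  0.0871 0.0775]
bar tilt dx/dy px -0.04230056820891252
[0.679  0.2916 0.05  ]
[0.6718 0.0208 0.05  ]
[0.5321 0.3003 0.05  ]
[0.5247 0.0239 0.05  ]
pl [0.6275 0.1118 0.042 ]
pl [0.6274 0.0608 0.042 ]h.py:19: RuntimeWarning: Mean of empty slice.
  l,t,r,b=box; a=m[t:b,l:r]; ys,xs=np.nonzero(a); return (xs.mean()+l, ys.mean()+t), len(xs), (xs.min()+l,xs.max()+l,ys.min()+t,ys.max()+t)
  ret = ret.dtype.type(ret / rcount)
Traceback (most recent call last):
  File "h.py", line 19, in cen
    l,t,r,b=box; a=m[t:b,l:r]; ys,xs=np.nonzero(a); return (xs.mean()+l, ys.mean()+t), len(xs), (xs.min()+l,xs.max()+l,ys.min()+t,ys.max()+t)
                                                                                                 ~~~~~~^^
ValueError: zero-size array to reduction operation minimum which has no identity
```

```bash
python3 -c "
import cv2
im=cv2.imread('pics/w2.png');cv2.imwrite('pics/c3.png',cv2.resize(im[50:220,125:375],None,fx=3.2,fy=3.2,interpolation=cv2.INTER_CUBIC))"
```

```text
(no output)
```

View pics/c3.png

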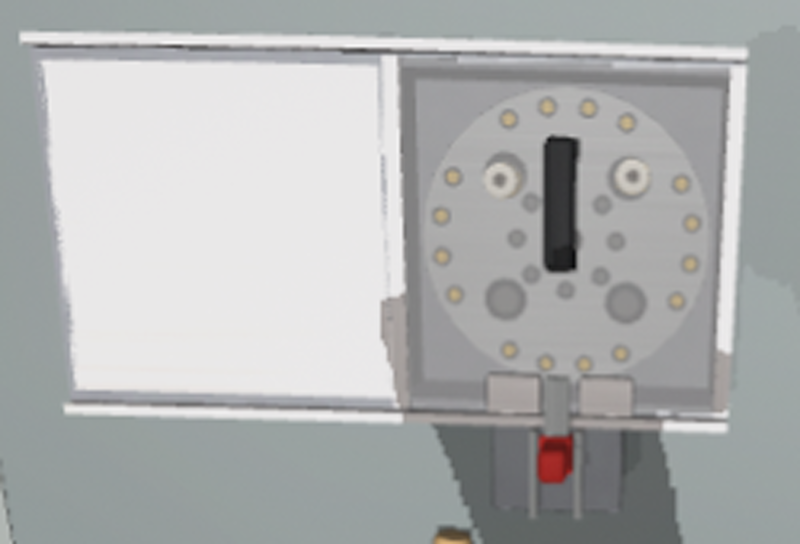

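Call:
apply_moves:
  commands:
    - [[0,0,0],[0,0,1.5],0.04]
    - [[-0.003,-0.0034,0.018],[0,0,0],0.04]
    - [[-0.003,-0.0034,0.018],[0,0,0],0.04]
    - [[-0.003,-0.0034,0.018],[0,0,0],0.04]
    - [[-0.003,-0.0034,0.018],[0,0,0],0.04]
    - [[-0.003,-0.0034,0.018],[0,0,0],0.04]
    - [[-0.003,-0.0034,0.018],[0,0,0],0.04]
    - [[-0.003,-0.0034,0.018],[0,0,0],0.04]
    - [[-0.003,-0.0034,0.018],[0,0,0],0.04]
    - [[-0.003,-0.0034,0.018],[0,0,0],0.04]
    - [[-0.003,-0.0034,0.018],[0,0,0],0.04]
    - [[0,0,0],[0,0,0],0.04]

```text
time: 5.0
position: [0.5174, 0.0928, 0.0967]
tcp_rot: [3.141, 0.003, -0.027]
wrist_force: [-0.1, -0.1, -0.5]
finger_gap: 0.0402
grasp_force: 0.0
```

Run:
```python
from h import *
s=sense(); print(s["time"],s["position"],s["tcp_rot"])
cal,im=snap("wrist","w3.png")
ys,xs=np.nonzero(red(im)); print(len(xs),xs.min(),xs.max(),ys.min(),ys.max())
p=s["position"]
print(proj(cal,(.518,.092,.084)),proj(cal,p))
cv2.imwrite("pics/w3c.png",im[100:400,170:470])
```

```text
5.0 [0.51742812 0.09276983 0.0966613 ] [ 3.1409087   0.00347698 -0.02740325]
476 315 333 202 230
[326.85522297 221.62155605] [325.79058323 229.48769491]
```

View pics/w3c.png

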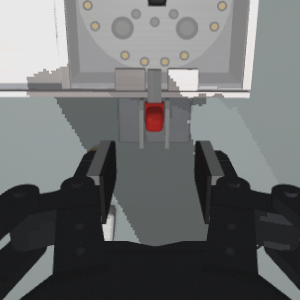

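The tab (324,216) sits midway between the fingers and matches the projection. I'll descend, grip it and draw the bolt.

Call:
apply_moves:
  commands:
    - [[0,-0.0005,0.01],[0,0,0],0.04]
    - [[0,0,0.01],[0,0,0],0.04]
    - [[0,0,0.008],[0,0,0],0.04]
    - [[0,0,0],[0,0,0],0.01]
    - [[0,0,0],[0,0,0],0.0]
    - [[0,0,0],[0,0,0],0.0]
    - [[0,0,0],[0,0,0],0.0]
    - [[0,0,0],[0,0,0],0.0]
    - [[0,0,0],[0,0,0],0.0]

```text
time: 5.95
position: [0.5192, 0.0939, 0.0708]
tcp_rot: [3.141, -0.0, -0.026]
wrist_force: [0.2, 0.8, 0.3]
finger_gap: 0.0002
grasp_force: 0.0
```

Call:
apply_moves:
  commands:
    - [[-0.005,0,0],[0,0,0],0.0]
    - [[-0.005,0,0],[0,0,0],0.0]
    - [[-0.005,0,0],[0,0,0],0.0]
    - [[-0.004,0,0],[0,0,0],0.0]
    - [[0,0,0],[0,0,0],0.0]
    - [[0,0,0],[0,0,0],0.0]

```text
time: 6.55
position: [0.5002, 0.0943, 0.0707]
tcp_rot: [3.141, -0.0, -0.026]
wrist_force: [-0.1, 1.1, 0.1]
finger_gap: 0.0002
grasp_force: 0.0
```

Run:
```python
from h import *
s=sense(); print(s["time"],s["position"],s["tcp_rot"],s["wrist_force"],s["finger_gap"])
```

```text
6.55 [0.50019115 0.09426053 0.07073452] [ 3.14129698e+00 -4.19336772e-04 -2.62089271e-02] [-0.0956035   1.06086471  0.14145562] 0.00018832602081861487
```

The fingers closed on nothing. I need to see where the tab is.

Run:
```python
from h import *
s=sense()
cal,im=snap("wrist","w4.png")
ys,xs=np.nonzero(red(im)); print(len(xs),xs.min(),xs.max(),ys.min(),ys.max())
print("tcp px",proj(cal,s["position"]), "tab pred",proj(cal,(.518,.092,.084)))
cv2.imwrite("pics/w4c.png",cv2.resize(im[120:360,200:460],None,fx=2,fy=2))
calt,imt=snap("top"); 
ys,xs=np.nonzero(red(imt)[195:235,235:275]); print(len(xs), xs.mean()+235 if len(xs) else 0, ys.mean()+195 if len(xs) else 0)
cals,ims=snap("scene","s4.png"); b=ims[220:350,290:440]
ys,xs=np.nonzero(red(b)); print("scene red",len(xs),xs.min()+290,xs.max()+290,ys.min()+220,ys.max()+220, proj(cals,(.518,.092,.074)),proj(cals,s["position"]))
```

```text
627 315 336 187 220
tcp px [325.85082414 229.47742968] tab pred [329.11198049 208.84828679]
0 0 0
scene red 36 371 376 238 246 [372.74023184 241.53324295] [378.38203492 240.66886133]
```

View pics/w4c.png

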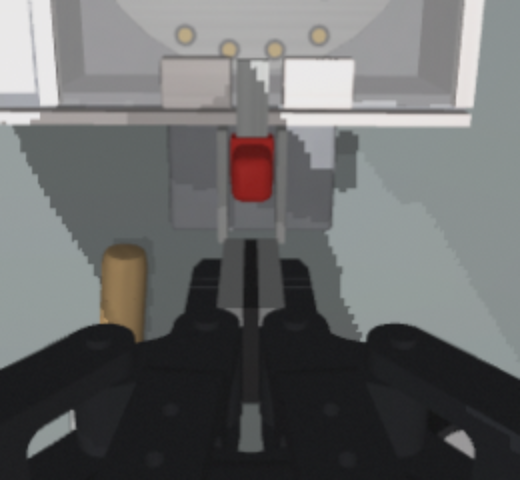

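Run:
```python
from h import *
s=sense(); p=s["position"]; cal=get_calibration("wrist")
for dx in (0,.011):
  for dz in (0,.005,.01,.015,.02,.03): print(dx,dz,np.round(proj(cal,(p[0]+dx,p[1],p[2]+dz)),1))
im=cv2.imread("pics/s4.png"); cs=get_calibration("scene")
for q,c in ((p,(0,255,0)),((.518,.092,.084),(255,0,0))): 
    u=proj(cs,q); print(u)
cv2.imwrite("pics/s4c.png",cv2.resize(im[170:300,310:450],None,fx=4,fy=4,interpolation=cv2.INTER_CUBIC))
```

```text
0 0 [325.8 229.5]
0 0.005 [325.8 232.5]
0 0.01 [325.9 235.6]
0 0.015 [325.9 238.9]
0 0.02 [325.9 242.5]
0 0.03 [326.  250.1]
0.011 0 [325.4 212.9]
0.011 0.005 [325.4 215.5]
0.011 0.01 [325.4 218.3]
0.011 0.015 [325.4 221.2]
0.011 0.02 [325.4 224.3]
0.011 0.03 [325.4 231. ]
[378.37393919 240.7341881 ]
[373.01405351 238.43429215]
```

View pics/s4c.png

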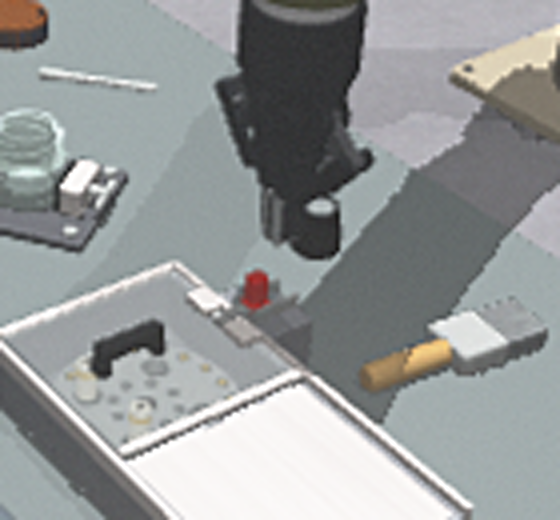

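Run:
```python
from h import *
from scipy.optimize import least_squares
s=sense(); p=s["position"]; cw=get_calibration("wrist"); cs=get_calibration("scene")
print(np.round(ray(cw,(320,200))[0],4))
def f(x,off): 
    return np.r_[proj(cw,x+[off,0,0])-[325.5,240], proj(cs,x)-[379,231]]
for off in (0,.005,.011):
    r=least_squares(lambda x:f(x,off),p); print(off,np.round((r.x-p)*1000,1),np.round(r.fun,1))
for d in ([0,0,.02],[-.02,0,0],[0,-.02,0]): print(d,proj(cs,p+d)-proj(cs,p))
```

```text
[0.5711 0.0931 0.2501]
0 [ 6.6  0.2 32.2] [-0.1  0.3 -1.6  0.6]
0.005 [ 1.7  0.1 31.9] [-0.   0.  -0.1  0. ]
0.011 [-4.3  0.  31.4] [ 0.1 -0.3  1.6 -0.6]
[0, 0, 0.02] [ 0.59747662 -6.1870567 ]
[-0.02, 0, 0] [ 5.70757228 -2.54523014]
[0, -0.02, 0] [-5.00037697 -3.72127562]
```

Triangulation says the tips stand about 30 mm above the reported TCP, so the grasp ended up above the tab. I'll go back and lower in stages, watching the force.

Call:
apply_moves:
  commands:
    - [[0,0,0],[0,0,0],0.04]
    - [[0.009,0,0],[0,0,0],0.04]
    - [[0.009,0,0],[0,0,0],0.04]
    - [[0,0,0],[0,0,0],0.04]
    - [[0,0,0.005],[0,0,0],0.04]
    - [[0,0,0.005],[0,0,0],0.04]
    - [[0,0,0.005],[0,0,0],0.04]
    - [[0,0,0],[0,0,0],0.04]

```text
time: 7.5
position: [0.5173, 0.0938, 0.0546]
tcp_rot: [3.141, 0.001, -0.026]
wrist_force: [-0.4, -1.0, 0.1]
finger_gap: 0.0399
grasp_force: 0.0
```

Call:
apply_moves:
  commands:
    - [[0,0,0],[0,0,0],0.01]
    - [[0,0,0],[0,0,0],0.0]
    - [[0,0,0],[0,0,0],0.0]
    - [[0,0,0],[0,0,0],0.0]
    - [[0,0,0],[0,0,0],0.0]

```text
time: 8.0
position: [0.5182, 0.0939, 0.0557]
tcp_rot: [3.141, -0.0, -0.026]
wrist_force: [-0.6, -0.9, -0.1]
finger_gap: 0.0001
grasp_force: 0.0
```

Call:
apply_moves:
  commands:
    - [[0,0,0],[0,0,0],0.04]
    - [[0,0,0],[0,0,0],0.04]
    - [[0,0,0],[0,0,0],0.04]
    - [[0,0,0.005],[0,0,0],0.04]
    - [[0,0,0.005],[0,0,0],0.04]
    - [[0,0,0.005],[0,0,0],0.04]
    - [[0,0,0.002],[0,0,0],0.04]
    - [[0,0,0],[0,0,0],0.04]

```text
time: 8.8
position: [0.5178, 0.0939, 0.0381]
tcp_rot: [3.142, 0.001, -0.026]
wrist_force: [0.7, 0.5, -0.3]
finger_gap: 0.0401
grasp_force: 0.0
```

Call:
apply_moves:
  commands:
    - [[0,0,0],[0,0,0],0.01]
    - [[0,0,0],[0,0,0],0.0]
    - [[0,0,0],[0,0,0],0.0]
    - [[0,0,0],[0,0,0],0.0]
    - [[0,0,0],[0,0,0],0.0]

```text
time: 9.3
position: [0.5184, 0.0935, 0.039]
tcp_rot: [3.141, -0.001, -0.027]
wrist_force: [0.1, -2.8, 5.5]
finger_gap: 0.0095
grasp_force: 59.1
```

Run:
```python
from h import *
s=sense(); p=s["position"]; print(p,s["finger_gap"],s["grasp_force"],s["wrist_force"])
cal,im=snap("wrist","w5.png"); print(proj(cal,(.518,.092,.084)))
cv2.imwrite("pics/w5c.png",cv2.resize(im[120:360,200:460],None,fx=2,fy=2))
```

```text
[0.51844806 0.09353034 0.03898124] 0.009538890574558444 59.07520115375519 [ 0.10409363 -2.83863459  5.54239875]
[329.31176353 264.13120305]
```

View pics/w5c.png

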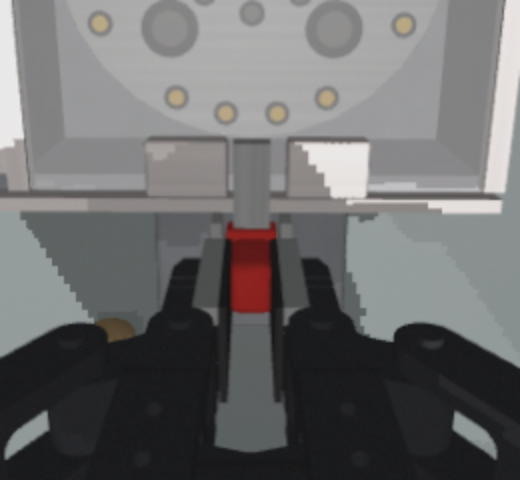

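The tab is gripped (gap 9.5 mm, 59 N). The real tips are about 30 mm above the reported TCP. Now I'll draw the bolt.

Call:
apply_moves:
  commands:
    - [[-0.004,0,0],[0,0,0],0.0]
    - [[-0.004,0,0],[0,0,0],0.0]
    - [[-0.004,0,0],[0,0,0],0.0]
    - [[-0.004,0,0],[0,0,0],0.0]
    - [[-0.003,0,0],[0,0,0],0.0]
    - [[0,0,0],[0,0,0],0.0]
    - [[0,0,0],[0,0,0],0.0]

```text
time: 10.05
position: [0.501, 0.0941, 0.0391]
tcp_rot: [-3.141, -0.004, -0.027]
wrist_force: [9.2, -2.8, -3.0]
finger_gap: 0.01
grasp_force: 59.4
```

Run:
```python
from h import *
s=sense(); print(s["position"],s["wrist_force"],s["finger_gap"])
cal,im=snap("wrist","w6.png")
ys,xs=np.nonzero(red(im)); print(ys.min(),ys.max())
```

```text
[0.50101152 0.0940952  0.0390669 ] [ 9.19990548 -2.78032495 -3.00588705] 0.009977342814611418
231 275
```

Call:
apply_moves:
  commands:
    - [[0,0,0],[0,0,0],0.04]
    - [[0,0,0],[0,0,0],0.04]
    - [[0,0,0],[0,0,0],0.04]
    - [[0,0,-0.02],[0,0,0],0.04]
    - [[0,0,-0.02],[0,0,0],0.04]
    - [[0,0,-0.02],[0,0,0],0.04]
    - [[0.02,0.001,0],[0,0,0],0.04]
    - [[0.03,0.001,0],[0,0,0],0.04]
    - [[0.03,0.001,0],[0,0,0],0.04]
    - [[0.03,0.001,0],[0,0,0],0.04]
    - [[0.007,0,0],[0,0,0],0.04]
    - [[0,0,0],[0,0,0],0.04]

```text
time: 11.3
position: [0.6159, 0.0878, 0.0979]
tcp_rot: [-3.141, 0.001, -0.026]
wrist_force: [-1.2, 0.6, 0.5]
finger_gap: 0.04
grasp_force: 0.0
```

Run:
```python
from h import *
s=sense(); print(s["position"],s["wrist_force"],s["finger_gap"])
cal,im=snap("wrist","w7.png")
print(proj(cal,(.618,.0867,.0775)),proj(cal,s["position"]+[0,0,.031]))
m=dark(im); print([ (x,int(m[150:215,x].sum())) for x in range(290,350,3)])
c=cv2.resize(im[100:340,190:460],None,fx=2,fy=2); cv2.imwrite("pics/w7c.png",c)
calt,imt=snap("top"); 
ys,xs=np.nonzero(red(imt)[195:235,235:275]); print(len(xs))
```

```text
[0.61587413 0.08781266 0.09788597] [-1.21279391  0.56704294  0.4881582 ] 0.040006649829894735
[327.30658767 215.67633348] [325.94866058 251.00316843]
[(290, 0), (293, 0), (296, 0), (299, 0), (302, 0), (305, 0), (308, 0), (311, 0), (314, 0), (317, 39), (320, 39), (323, 39), (326, 39), (329, 39), (332, 0), (335, 0), (338, 0), (341, 0), (344, 0), (347, 0)]
0
```

View pics/w7c.png

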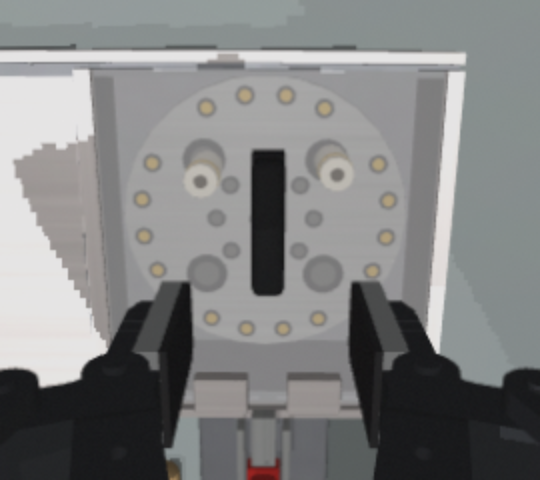

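The handle sits between the fingers at (324,210), and plungers stand at (290,190) and (358,187). I'll lower, grip and slide the cover back.

Call:
apply_moves:
  commands:
    - [[0.002,0,0.015],[0,0,0],0.04]
    - [[0,0,0.015],[0,0,0],0.04]
    - [[0,0,0.015],[0,0,0],0.04]
    - [[0,0,0.012],[0,0,0],0.04]
    - [[0,0,0.007],[0,0,0],0.04]
    - [[0,0,0],[0,0,0],0.04]
    - [[0,0,0],[0,0,0],0.01]
    - [[0,0,0],[0,0,0],0.0]
    - [[0,0,0],[0,0,0],0.0]
    - [[0,0,0],[0,0,0],0.0]
    - [[0,0,0],[0,0,0],0.0]

```text
time: 12.5
position: [0.6185, 0.0887, 0.0355]
tcp_rot: [-3.14, -0.002, -0.025]
wrist_force: [0.4, 5.5, 3.1]
finger_gap: 0.0095
grasp_force: 59.1
```

Call:
apply_moves:
  commands:
    - [[0,-0.006,0],[0,0,0],0.0]
    - [[0,-0.012,0],[0,0,0],0.0]
    - [[0,-0.013,0],[0,0,0],0.0]
    - [[0,-0.013,0],[0,0,0],0.0]
    - [[0,-0.013,0],[0,0,0],0.0]
    - [[0,-0.013,0],[0,0,0],0.0]
    - [[0,-0.013,0],[0,0,0],0.0]
    - [[0,-0.013,0],[0,0,0],0.0]
    - [[0,-0.013,0],[0,0,0],0.0]
    - [[0,-0.013,0],[0,0,0],0.0]
    - [[0,-0.008,0],[0,0,0],0.0]
    - [[0,-0.006,0],[0,0,0],0.0]

```text
time: 13.7
position: [0.6228, 0.2229, 0.0355]
tcp_rot: [3.141, -0.002, -0.027]
wrist_force: [1.2, -1.5, 6.7]
finger_gap: 0.0099
grasp_force: 59.5
```

Call:
apply_moves:
  commands:
    - [[0,-0.003,0],[0,0,0],0.0]
    - [[0,-0.002,0],[0,0,0],0.0]
    - [[0,0,0],[0,0,0],0.0]
    - [[0,0,0],[0,0,0],0.0]

```text
time: 14.1
position: [0.6229, 0.2267, 0.0356]
tcp_rot: [3.14, -0.002, -0.028]
wrist_force: [0.5, -2.7, 7.5]
finger_gap: 0.0095
grasp_force: 59.6
```

Call:
apply_moves:
  commands:
    - [[0,-0.003,0],[0,0,0],0.0]
    - [[0,0,0],[0,0,0],0.0]
    - [[0,0,0],[0,0,0],0.0]

```text
time: 14.4
position: [0.6229, 0.2267, 0.0355]
tcp_rot: [3.136, -0.001, -0.029]
wrist_force: [-4.6, -11.7, 12.0]
finger_gap: 0.0094
grasp_force: 60.3
```

Call:
apply_moves:
  commands:
    - [[0,0.003,0],[0,0,0],0.04]
    - [[0,0,0],[0,0,0],0.04]
    - [[0,0,0],[0,0,0],0.04]
    - [[0,0,-0.03],[0,0,0],0.04]
    - [[0,0,-0.03],[0,0,0],0.04]
    - [[0,0,-0.03],[0,0,0],0.04]
    - [[-0.006,0.035,0],[0,0,0],0.04]
    - [[-0.006,0.035,0],[0,0,0],0.04]
    - [[-0.006,0.035,0],[0,0,0],0.04]
    - [[-0.006,0.033,0],[0,0,0],0.04]
    - [[0,0,0],[0,0,0],0.04]
    - [[0,0,0],[0,0,0],0.04]

```text
time: 15.6
position: [0.594, 0.0905, 0.1246]
tcp_rot: [3.142, -0.0, -0.027]
wrist_force: [-0.4, 0.4, -0.7]
finger_gap: 0.0397
grasp_force: 0.0
```

Run:
```python
from h import *
s=sense(); print(s["position"],s["tcp_rot"],s["wrist_force"],s["finger_gap"])
cal,im=snap("wrist","w8.png")
for t in ["part1","cover_handle"]:
    for r in recognise("wrist",t)[:4]:
        l,a,rr,b=r["rect"]; print(t,np.round(r["rect"]),round(r["confidence"],2),np.round(at(cal,((l+rr)/2,b-(rr-l)/2),.042),4))
cv2.imwrite("pics/w8c.png",cv2.resize(im[60:320,170:470],None,fx=2,fy=2))
```

```text
[0.59404949 0.09051911 0.12461029] [ 3.14154745e+00 -1.07231225e-04 -2.73480724e-02] [-0.39559728  0.36210134 -0.69397821] 0.03973970873908097
part1 [350. 144. 366. 160.] 0.66 [0.6318 0.0621 0.042 ]
part1 [284. 147. 303. 170.] 0.53 [0.6256 0.1173 0.042 ]
part1 [489. 172. 635. 315.] 0.51 [ 0.5417 -0.1352  0.042 ]
cover_handle [ 66. 106. 254. 266.] 0.66 [0.619  0.2359 0.042 ]
cover_handle [520.   3. 640.  56.] 0.6 [ 0.7506 -0.1133  0.042 ]
```

View pics/w8c.png

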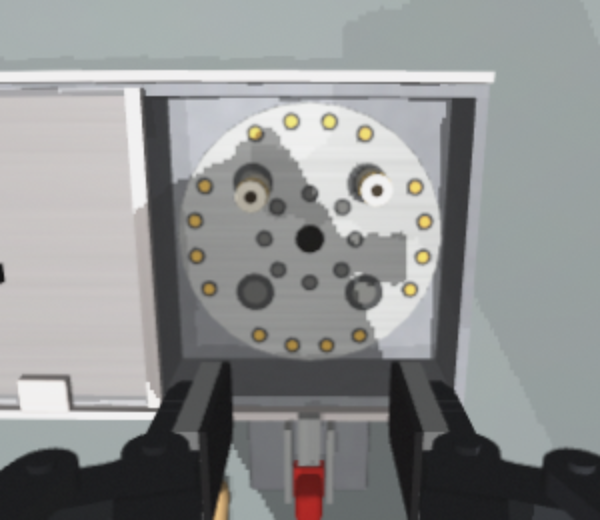

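The cover is fully back. Plunger tops are at (295,158.5) and (358,155), and the disc's centre hole is at (324.5,179.5).

Run:
```python
from h import *
cal=get_calibration("wrist")
for uv,z in [((295,158.5),.042),((358,155),.042),((324.5,179.5),.014),((325,221),.074)]: print(uv,np.round(at(cal,uv,z),4))
```

```text
(295, 158.5) [0.6273 0.1184 0.042 ]
(358, 155) [0.6291 0.0642 0.042 ]
(324.5, 179.5) [0.6022 0.0936 0.014 ]
(325, 221) [0.5813 0.0936 0.074 ]
```

Call:
apply_moves:
  commands:
    - [[0.018,0.0125,0],[0,0,0],0.032]
    - [[0.0177,0.013,0.01],[0,0,0],0.032]
    - [[0,0,0.02],[0,0,0],0.032]
    - [[0,0,0.02],[0,0,0],0.032]
    - [[0,0,0.02],[0,0,0],0.032]
    - [[0,0,0.018],[0,0,0],0.032]
    - [[0,0,0.012],[0,0,0],0.032]
    - [[0,0,0.01],[0,0,0],0.032]
    - [[0,0,0],[0,0,0],0.032]
    - [[0,0,0],[0,0,0],0.032]

```text
time: 16.75
position: [0.6294, 0.0649, 0.0151]
tcp_rot: [-3.141, -0.001, -0.026]
wrist_force: [-0.2, -0.5, 0.1]
finger_gap: 0.032
grasp_force: 0.0
```

Run:
```python
from h import *
s=sense(); print(s["position"],s["wrist_force"])
cal,im=snap("wrist","w9.png")
print(proj(cal,(.629,.0642,.042)))
for r in recognise("wrist","part1")[:4]: print(np.round(r["rect"]),round(r["confidence"],2))
cv2.imwrite("pics/w9c.png",cv2.resize(im[100:300,220:430],None,fx=2,fy=2))
```

```text
[0.62941524 0.0648611  0.01511327] [-0.1947943  -0.53445347  0.11407901]
[327.22993769 248.31105432]
[219. 224. 256. 265.] 0.81
[318. 218. 341. 259.] 0.62
[532. 268. 640. 400.] 0.48
```

Call:
apply_moves:
  commands:
    - [[0,0,0.008],[0,0,0],0.032]
    - [[0,0,0.006],[0,0,0],0.032]
    - [[0,0,0],[0,0,0],0.032]
    - [[0,0,0],[0,0,0],0.01]
    - [[0,0,0],[0,0,0],0.0]
    - [[0,0,0],[0,0,0],0.0]
    - [[0,0,0],[0,0,0],0.0]
    - [[0,0,0],[0,0,0],0.0]

```text
time: 17.65
position: [0.6292, 0.0644, 0.0007]
tcp_rot: [3.141, -0.0, -0.026]
wrist_force: [0.4, 0.6, -0.2]
finger_gap: 0.0097
grasp_force: 58.3
```

Call:
apply_moves:
  commands:
    - [[0,0,-0.01],[0,0,0],0.0]
    - [[0,0,-0.02],[0,0,0],0.0]
    - [[0,0,-0.03],[0,0,0],0.0]
    - [[0,0,-0.03],[0,0,0],0.0]
    - [[0,0,-0.02],[0,0,0],0.0]
    - [[0,0,0],[0,0,0],0.0]

```text
time: 18.25
position: [0.631, 0.0651, 0.1148]
tcp_rot: [-3.141, -0.006, -0.026]
wrist_force: [0.9, 0.2, -0.5]
finger_gap: 0.0095
grasp_force: 58.3
```

Call:
apply_moves:
  commands:
    - [[-0.014,0.0237,-0.0015],[0,0,0],0.0]
    - [[-0.014,0.0237,-0.0015],[0,0,0],0.0]
    - [[-0.014,0.0237,-0.0015],[0,0,0],0.0]
    - [[-0.014,0.0237,-0.0015],[0,0,0],0.0]
    - [[-0.014,0.0237,-0.0015],[0,0,0],0.0]
    - [[-0.014,0.0237,-0.0015],[0,0,0],0.0]
    - [[-0.014,0.0237,-0.0015],[0,0,0],0.0]
    - [[-0.014,0.0237,-0.0015],[0,0,0],0.0]
    - [[-0.014,0.0237,-0.0015],[0,0,0],0.0]
    - [[-0.014,0.0237,-0.0015],[0,0,0],0.0]
    - [[0,0,0],[0,0,0],0.0]
    - [[0,0,0],[0,0,0],0.0]

```text
time: 19.45
position: [0.4826, -0.169, 0.1255]
tcp_rot: [3.142, 0.0, -0.027]
wrist_force: [0.5, -0.4, -0.7]
finger_gap: 0.0092
grasp_force: 58.3
```

Run:
```python
from h import *
s=sense(); print(s["position"],s["finger_gap"],s["grasp_force"])
cal,im=snap("wrist","w10.png")
print(proj(cal,(.5196,-.1676,.066)))
for r in recognise("wrist","jar")[:4]: print(np.round(r["rect"]),round(r["confidence"],2))
for r in recognise("wrist","part1")[:4]: print("p",np.round(r["rect"]),round(r["confidence"],2))
cv2.imwrite("pics/w10c.png",cv2.resize(im[80:300,220:460],None,fx=2.5,fy=2.5))
```

```text
[ 0.48258259 -0.16901189  0.12547316] 0.009234550745560158 58.30296814441681
[322.6124513  157.39874867]
[237.  62. 408. 227.] 0.79
p [317. 226. 341. 269.] 0.84
p [ 7.  0. 42. 29.] 0.57
p [236.  59. 408. 229.] 0.43
```

View pics/w10c.png

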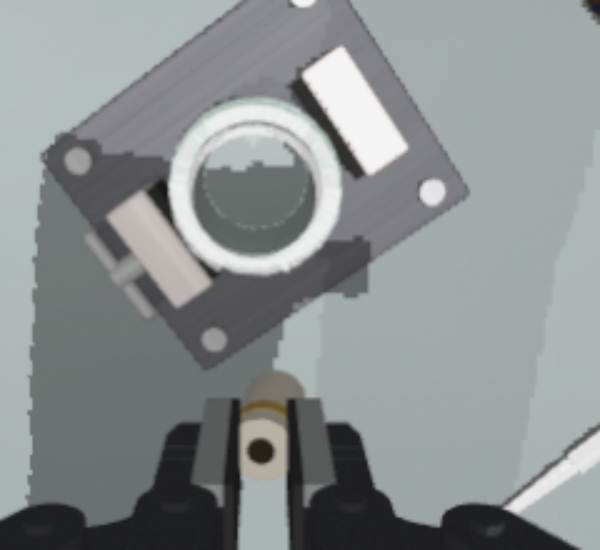

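The mouth ring is centred at (322,155), which puts the jar near (0.521, -0.1675). The plunger is held upright at (324,255). I'll drop it off-centre in the mouth so that both fit.

Call:
apply_moves:
  commands:
    - [[0.016,-0.0009,0],[0,0,0],0.0]
    - [[0.016,-0.0009,0],[0,0,0],0.0]
    - [[0.0144,-0.0009,0],[0,0,0],0.0]
    - [[0,0,0.015],[0,0,0],0.0]
    - [[0,0,0.02],[0,0,0],0.0]
    - [[0,0,0.02],[0,0,0],0.0]
    - [[0,0,0.01],[0,0,0],0.0]
    - [[0,0,0.008],[0,0,0],0.0]
    - [[0,0,0.006],[0,0,0],0.0]
    - [[0,0,0.005],[0,0,0],0.0]
    - [[0,0,0],[0,0,0],0.0]
    - [[0,0,0],[0,0,0],0.0]

```text
time: 20.8
position: [0.5296, -0.1674, 0.042]
tcp_rot: [3.141, -0.001, -0.026]
wrist_force: [-0.0, -0.1, 0.6]
finger_gap: 0.0097
grasp_force: 58.3
```

Call:
apply_moves:
  commands:
    - [[0,0,0],[0,0,0],0.03]
    - [[0,0,0],[0,0,0],0.03]
    - [[0,0,0],[0,0,0],0.03]
    - [[0,0,-0.015],[0,0,0],0.03]
    - [[0,0,-0.025],[0,0,0],0.03]
    - [[0,0,-0.025],[0,0,0],0.03]
    - [[0,0,-0.02],[0,0,0],0.03]
    - [[-0.02,0,0],[0,0,0],0.03]
    - [[-0.03,0,0],[0,0,0],0.03]
    - [[0,0,0],[0,0,0],0.03]

```text
time: 21.8
position: [0.477, -0.1664, 0.1277]
tcp_rot: [3.14, 0.001, -0.027]
wrist_force: [0.6, -0.3, 0.6]
finger_gap: 0.03
grasp_force: 0.0
```

Run:
```python
from h import *
s=sense(); print(s["position"],s["finger_gap"])
cal,im=snap("wrist","w11.png")
print(proj(cal,(.521,-.1675,.066)))
for r in recognise("wrist","part1")[:4]: print("p",np.round(r["rect"]),round(r["confidence"],2))
snap("top","t11.png")
for r in recognise("top","part1")[:4]: print("top",np.round(r["rect"]),round(r["confidence"],2))
```

```text
[ 0.47702458 -0.16640449  0.12767897] 0.030041239897562296
[325.47101059 148.02498665]
p [13.  2. 41. 22.] 0.72
p [321. 127. 333. 140.] 0.61
top [255. 164. 262. 170.] 0.4
top [322. 208. 329. 217.] 0.22
```

The first plunger shows inside the jar at (327,133). Now the second one.

Call:
apply_moves:
  commands:
    - [[0.01,-0.0255,0],[0,0,0],0.032]
    - [[0.01,-0.0255,0],[0,0,0],0.032]
    - [[0.01,-0.0255,0],[0,0,0],0.032]
    - [[0.01,-0.0255,0],[0,0,0],0.032]
    - [[0.01,-0.0255,0],[0,0,0],0.032]
    - [[0.01,-0.0255,0],[0,0,0],0.032]
    - [[0.01,-0.0255,0],[0,0,0],0.032]
    - [[0.01,-0.0255,0],[0,0,0],0.032]
    - [[0.01,-0.0255,0],[0,0,0],0.032]
    - [[0.01,-0.0255,0],[0,0,0],0.032]
    - [[0.01,-0.0255,0],[0,0,0],0.032]
    - [[0,0,0],[0,0,0],0.032]

```text
time: 23.2
position: [0.5972, 0.1168, 0.1265]
tcp_rot: [-3.138, 0.0, -0.021]
wrist_force: [-0.7, 0.5, 0.3]
finger_gap: 0.0319
grasp_force: 0.0
```

Run:
```python
from h import *
s=sense(); print(s["position"],s["finger_gap"])
cal,im=snap("wrist","w12.png")
print(proj(cal,(.6273,.1184,.042)))
for r in recognise("wrist","part1")[:4]: 
    l,a,rr,b=r["rect"]; print("p",np.round(r["rect"]),round(r["confidence"],2),np.round(at(cal,((l+rr)/2,b-(rr-l)/2),.042),4))
```

```text
[0.59724525 0.11680761 0.12654165] 0.031880344144522656
[323.38195116 161.29347207]
p [343. 113. 372. 150.] 0.84 [0.649  0.0888 0.042 ]
p [510. 179. 640. 318.] 0.39 [ 0.5335 -0.1261  0.042 ]
```

The plunger has been knocked to a new spot, so I'll look.

```bash
python3 -c "
import cv2
im=cv2.imread('pics/w12.png');cv2.imwrite('pics/c12.png',cv2.resize(im[70:230,250:450],None,fx=4,fy=3.7,interpolation=cv2.INTER_CUBIC))"
```

```text
(no output)
```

View pics/c12.png

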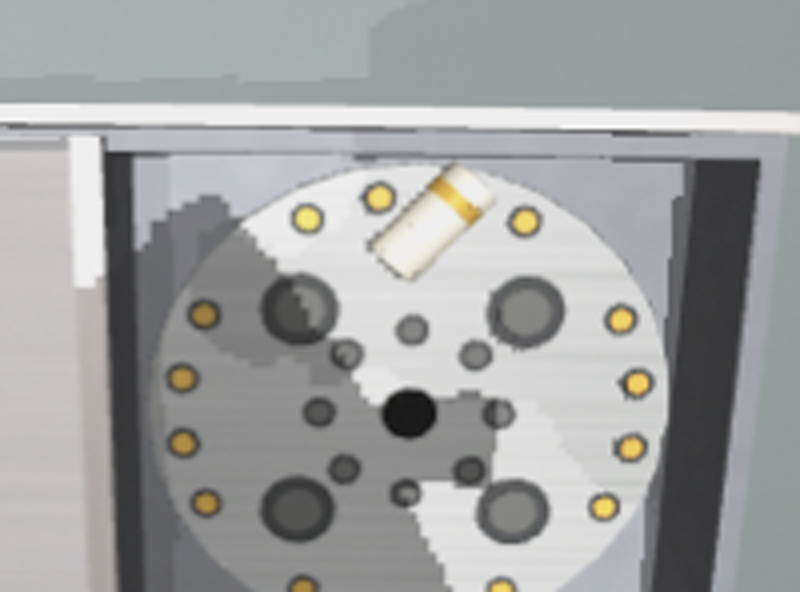

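It's lying on its side. Its axis runs from (348,139.7) to (368.8,118.1), with the gold band at the far end.

Run:
```python
from h import *
cal=get_calibration("wrist"); s=sense(); print(s["position"],s["tcp_rot"])
a=at(cal,(348,139.7),.021);b=at(cal,(368.75,118.1),.021); m=(a+b)/2; d=b-a
print(a,b,m,np.linalg.norm(d),np.degrees(np.arctan2(d[1],d[0])))
```

```text
[0.59688645 0.11242215 0.12628389] [-3.14094472e+00  6.65319679e-04 -2.47171685e-02]
[0.64313953 0.09074526 0.021     ] [0.66202904 0.07189228 0.021     ] [0.65258429 0.08131877 0.021     ] 0.0266879840885113 -44.94454313776407
```

Run:
```python
from h import *
s=sense(); print(s["position"])
cal,im=snap("wrist","w13.png")
for r in recognise("wrist","part1")[:3]:
    l,t,rr,b=r["rect"]; print(np.round(r["rect"]),round(r["confidence"],2),np.round(at(cal,((l+rr)/2,(t+b)/2),.021),4))
# bay inner +x wall edge and disc centre hole
m=im.max(2)<30; c=cen(m,(320,160,380,210)); print(c[0],c[1],np.round(at(cal,c[0],.014),4))
print("wall inner +x predicted px",proj(cal,(.668,.085,.05)))
print(im[90:125,340].mean(1).astype(int))
```

```text
[0.59688645 0.11242215 0.12628389]
[337. 113. 367. 149.] 0.6 [0.6509 0.0872 0.021 ]
(np.float64(347.5208333333333), np.float64(182.0)) 96 [0.6017 0.0909 0.014 ]
wall inner +x predicted px [357.5694653  111.49578966]
[159 159 159 159 158 159 159 168 217 239 238 238 239 228 122 182 182 182
 181 181 165 112 142 179 189 222 228 231 204 112 163 193 192 192 192]
```

Call:
apply_moves:
  commands:
    - [[0.026,0.012,0],[0,0,0],0.05]
    - [[0.0257,0.012,0],[0,0,0],0.05]
    - [[0,0,0.02],[0,0,0],0.05]
    - [[0,0,0.025],[0,0,0],0.05]
    - [[0,0,0.025],[0,0,0],0.05]
    - [[0,0,0.02],[0,0,0],0.05]
    - [[0,0,0.018],[0,0,0],0.05]
    - [[0,0,0.01],[0,0,0],0.05]
    - [[0,0,0.01],[0,0,0],0.05]
    - [[0,0,0.004],[0,0,0],0.05]
    - [[0,0,0],[0,0,0],0.05]
    - [[0,0,0],[0,0,0],0.05]

```text
time: 24.6
position: [0.6482, 0.0864, -0.0047]
tcp_rot: [-3.141, -0.001, -0.026]
wrist_force: [-0.1, 0.4, 0.2]
finger_gap: 0.05
grasp_force: 0.0
```

Call:
apply_moves:
  commands:
    - [[0,0,0.003],[0,0,0],0.05]
    - [[0,0,0.003],[0,0,0],0.05]
    - [[0,0,0],[0,0,0],0.05]

```text
time: 24.9
position: [0.6475, 0.0861, -0.0118]
tcp_rot: [3.141, 0.0, -0.026]
wrist_force: [-0.9, -0.3, -0.2]
finger_gap: 0.0501
grasp_force: 0.0
```

Run:
```python
from h import *
s=sense(); print(s["position"],s["wrist_force"])
cal,im=snap("wrist","w14.png"); p=s["position"]
for r in recognise("wrist","part1")[:3]:
    l,t,rr,b=r["rect"]; print(np.round(r["rect"]),round(r["confidence"],2),np.round(at(cal,((l+rr)/2,(t+b)/2),.021),4))
print(proj(cal,(p[0],p[1],.021)),proj(cal,(p[0]+.011,p[1],.02)),proj(cal,(p[0]-.011,p[1],.02)))
```

```text
[ 0.64751268  0.08609654 -0.01178336] [-0.9273075  -0.32584867 -0.1925777 ]
[298. 234. 349. 276.] 0.63 [0.6459 0.0875 0.021 ]
[  0. 193. 498. 400.] 0.19 [0.6217 0.1294 0.021 ]
[326.0514019  252.44571845] [325.5312848  232.32666832] [326.53710727 270.134076  ]
```

Call:
apply_moves:
  commands:
    - [[0,0,0],[0,0,0],0.04]
    - [[0,0,0],[0,0,0],0.032]
    - [[0,0,0],[0,0,0],0.026]
    - [[0,0,0],[0,0,0],0.02]
    - [[0,0,0],[0,0,0],0.014]
    - [[0,0,0],[0,0,0],0.01]
    - [[0,0,0],[0,0,0],0.0]
    - [[0,0,0],[0,0,0],0.0]
    - [[0,0,0],[0,0,0],0.0]
    - [[0,0,0],[0,0,0],0.0]

```text
time: 26.0
position: [0.6494, 0.0867, -0.009]
tcp_rot: [-3.141, -0.004, -0.026]
wrist_force: [-2.7, -0.6, 16.5]
finger_gap: 0.0002
grasp_force: 7.7
```

Run:
```python
from h import *
s=sense(); p=s["position"]; print(s["time"],p,s["wrist_force"],s["finger_gap"],s["grasp_force"])
cal,im=snap("wrist","w15.png")
for r in recognise("wrist","part1")[:3]:
    print(np.round(r["rect"]),round(r["confidence"],2))
print(proj(cal,(p[0],p[1],.021)),proj(cal,(p[0]+.014,p[1],.021)),proj(cal,(p[0]-.014,p[1],.021)))
```

```text
26.0 [ 0.64939309  0.08669292 -0.00895846] [-2.72879074 -0.61877787 16.50851238] 0.00021415490265657805 7.72612027823925
[338. 241. 347. 249.] 0.62
[325.90281887 249.9369071 ] [325.24587015 225.43275958] [326.52763188 273.23562361]
```

Call:
apply_moves:
  commands:
    - [[0,0,-0.01],[0,0,0],0.0]
    - [[0,0,-0.03],[0,0,0],0.02]
    - [[0,0,-0.03],[0,0,0],0.03]
    - [[-0.02,0,-0.03],[0,0,0],0.05]
    - [[-0.03,0,-0.03],[0,0,0],0.05]
    - [[0,0,0],[0,0,0],0.05]
    - [[0,0,0],[0,0,0],0.05]

```text
time: 26.8
position: [0.598, 0.0872, 0.1196]
tcp_rot: [3.141, -0.002, -0.026]
wrist_force: [-0.5, -0.6, -0.4]
finger_gap: 0.0503
grasp_force: 0.0
```

Run:
```python
from h import *
s=sense(); p=s["position"]; print(p)
cal,im=snap("wrist","w16.png")
for r in recognise("wrist","part1")[:3]:
    l,t,rr,b=r["rect"]; print(np.round(r["rect"]),round(r["confidence"],2),np.round(at(cal,((l+rr)/2,(t+b)/2),.021),4))
hsv=cv2.cvtColor(im,cv2.COLOR_BGR2HSV)
# cream mask: low-mid saturation warm hue, bright
m=((hsv[...,0]>12)&(hsv[...,0]<32)&(hsv[...,1]>10)&(hsv[...,2]>90)).astype(np.uint8)
m=cv2.morphologyEx(m,cv2.MORPH_OPEN,np.ones((3,3)))
n,lab,st,ce=cv2.connectedComponentsWithStats(m)
for i in range(1,n):
    if st[i,4]>60 and 200<ce[i,0]<450 and ce[i,1]<260:
        pts=np.argwhere(lab==i)[:,::-1].astype(np.float32); print(st[i],np.round(ce[i]),cv2.minAreaRect(pts),np.round(at(cal,ce[i],.021),4))
```

```text
[0.59802849 0.08723107 0.11956795]
[312. 114. 339. 149.] 0.84 [0.6525 0.0857 0.021 ]
[153. 342. 160. 352.] 0.29 [0.4216 0.283  0.021 ]
[316 115  26  33 269] [329. 129.] ((327.5791015625, 130.8013916015625), (16.685029983520508, 31.06433868408203), 33.023868560791016) [0.6546 0.0822 0.021 ]
```

Call:
apply_moves:
  commands:
    - [[0.025,-0.0005,0],[0,0,0],0.05]
    - [[0.024,-0.0005,0],[0,0,0],0.05]
    - [[0,0,0],[0,0,8.5],0.05]
    - [[0,0,0.025],[0,0,0],0.05]
    - [[0,0,0.025],[0,0,0],0.05]
    - [[0,0,0.025],[0,0,0],0.05]
    - [[0,0,0.025],[0,0,0],0.05]
    - [[0,0,0.015],[0,0,0],0.05]
    - [[0,0,0.012],[0,0,0],0.05]
    - [[0,0,0.004],[0,0,0],0.05]
    - [[0,0,0.003],[0,0,0],0.05]
    - [[0,0,0.003],[0,0,0],0.05]

```text
time: 28.1
position: [0.6475, 0.0874, -0.0177]
tcp_rot: [-3.141, -0.001, -0.175]
wrist_force: [-0.2, -0.9, 0.8]
finger_gap: 0.0499
grasp_force: 0.0
```

Call:
apply_moves:
  commands:
    - [[0,0,0],[0,0,0],0.05]
    - [[0,0,0],[0,0,0],0.05]

```text
time: 28.3
position: [0.6471, 0.0872, -0.0178]
tcp_rot: [-3.141, -0.001, -0.175]
wrist_force: [-0.4, 0.1, 0.7]
finger_gap: 0.05
grasp_force: 0.0
```

Call:
apply_moves:
  commands:
    - [[0,0,0],[0,0,0],0.04]
    - [[0,0,0],[0,0,0],0.032]
    - [[0,0,0],[0,0,0],0.026]
    - [[0,0,0],[0,0,0],0.02]
    - [[0,0,0],[0,0,0],0.014]
    - [[0,0,0],[0,0,0],0.01]
    - [[0,0,0],[0,0,0],0.0]
    - [[0,0,0],[0,0,0],0.0]
    - [[0,0,0],[0,0,0],0.0]
    - [[0,0,0],[0,0,0],0.0]

```text
time: 29.3
position: [0.6459, 0.0868, -0.0182]
tcp_rot: [3.14, 0.002, -0.175]
wrist_force: [-5.8, -2.0, 6.6]
finger_gap: 0.0117
grasp_force: 56.2
```

Gripped. I'll lift and carry it to just short of the jar.

Call:
apply_moves:
  commands:
    - [[-0.002,0,-0.005],[0,0,0],0.0]
    - [[-0.002,0,-0.01],[0,0,0],0.0]
    - [[0,0,-0.03],[0,0,0],0.0]
    - [[0,0,-0.03],[0,0,0],0.0]
    - [[0,0,-0.03],[0,0,0],0.0]
    - [[0,0,-0.03],[0,0,0],0.0]
    - [[0,0,0],[0,0,0],0.0]
    - [[0,0,0],[0,0,0],0.0]

```text
time: 30.1
position: [0.6433, 0.0881, 0.1178]
tcp_rot: [-3.141, -0.002, -0.174]
wrist_force: [-0.3, -0.0, -1.7]
finger_gap: 0.0113
grasp_force: 56.0
```

Run:
```python
from h import *
s=sense(); p=s["position"]; print(s["time"],p,s["wrist_force"],s["finger_gap"],s["grasp_force"])
cal,im=snap("wrist","w17.png")
for r in recognise("wrist","part1")[:3]: print(np.round(r["rect"]),round(r["confidence"],2))
print(proj(cal,p+[0,0,.04]))
cv2.imwrite("pics/w17c.png",cv2.resize(im[120:320,220:430],None,fx=2.5,fy=2.5))
```

```text
30.1 [0.64328727 0.0881482  0.11777238] [-0.31231491 -0.04106723 -1.72259969] 0.011328607676249049 55.99787771701813
[313. 212. 345. 276.] 0.65
[326.04940671 258.35666697]
```

View pics/w17c.png

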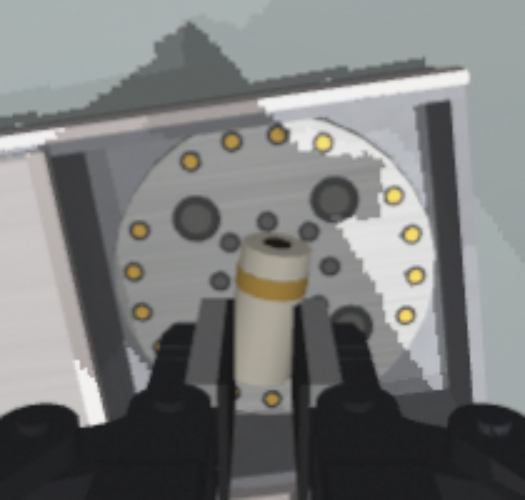

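The plunger is held lengthwise, banded end forward at (330,217), with its centre about 6.5 mm ahead of the TCP. It fits the mouth flat (31 mm diagonal against 39 mm). I'll carry it over the jar.

Call:
apply_moves:
  commands:
    - [[-0.0075,0.0248,0],[0,0,0],0.0]
    - [[-0.0075,0.0248,0],[0,0,0],0.0]
    - [[-0.0075,0.0248,0],[0,0,0],0.0]
    - [[-0.0075,0.0248,0],[0,0,0],0.0]
    - [[-0.0075,0.0248,0],[0,0,0],0.0]
    - [[-0.0075,0.0248,0],[0,0,0],0.0]
    - [[-0.0075,0.0248,0],[0,0,0],0.0]
    - [[-0.0075,0.0248,0],[0,0,0],0.0]
    - [[-0.0075,0.0248,0],[0,0,0],0.0]
    - [[-0.0075,0.0248,0],[0,0,0],0.0]
    - [[-0.0075,0.0248,0],[0,0,0],0.0]
    - [[0,0,0],[0,0,0],0.0]

```text
time: 31.4
position: [0.5118, -0.1703, 0.1154]
tcp_rot: [3.14, 0.002, -0.18]
wrist_force: [0.3, 0.2, -1.3]
finger_gap: 0.011
grasp_force: 56.1
```

Call:
apply_moves:
  commands:
    - [[0,0,0],[0,0,0],0.0]
    - [[0,0,0],[0,0,0],0.0]

```text
time: 31.6
position: [0.5143, -0.1653, 0.1162]
tcp_rot: [-3.141, 0.001, -0.173]
wrist_force: [0.1, -0.3, -0.1]
finger_gap: 0.0113
grasp_force: 56.1
```

Run:
```python
from h import *
s=sense(); p=s["position"]; print(s["time"],p,s["wrist_force"],s["finger_gap"],s["grasp_force"])
cal,im=snap("wrist","w18.png")
for r in recognise("wrist","part1")[:3]: print(np.round(r["rect"]),round(r["confidence"],2))
z=p[2]+.039
for dx in (-.0075,0,.0065,.0205): print(dx,proj(cal,p+[dx*.985,-dx*.174,.039]))
```

```text
31.6 [ 0.51431389 -0.16526716  0.11616908] [ 0.08611969 -0.25402989 -0.14474141] 0.01127743801332584 56.06724500656128
[320. 174. 335. 186.] 0.72
[309. 212. 344. 278.] 0.69
-0.0075 [325.93318118 270.87095753]
0 [325.98301189 257.68633747]
0.0065 [326.02721915 245.94371943]
0.0205 [326.12572012 219.62298075]
```

Call:
apply_moves:
  commands:
    - [[0,0.001,0.02],[0,0,0],0.0]
    - [[0,0,0.02],[0,0,0],0.0]
    - [[0,0,0.02],[0,0,0],0.0]
    - [[0,0,0.01],[0,0,0],0.0]
    - [[0,0,0.007],[0,0,0],0.0]
    - [[0,0,0.006],[0,0,0],0.0]
    - [[0,0,0],[0,0,0],0.0]
    - [[0,0,0],[0,0,0],0.0]
    - [[0,0,0],[0,0,0],0.0]

```text
time: 32.6
position: [0.5145, -0.1675, 0.0343]
tcp_rot: [3.141, -0.001, -0.175]
wrist_force: [0.5, -0.6, -0.5]
finger_gap: 0.0113
grasp_force: 56.1
```

Call:
apply_moves:
  commands:
    - [[0,-0.001,0.002],[0,0,0],0.0]
    - [[0,0,0],[0,0,0],0.0]
    - [[0,0,0],[0,0,0],0.03]
    - [[0,0,0],[0,0,0],0.03]
    - [[0,0,0],[0,0,0],0.03]
    - [[0,0,-0.02],[0,0,0],0.03]
    - [[0,0,-0.03],[0,0,0],0.03]
    - [[0,0,-0.03],[0,0,0],0.03]
    - [[-0.02,0,-0.02],[0,0,0],0.03]
    - [[-0.02,0,0],[0,0,0],0.03]
    - [[0,0,0],[0,0,0],0.03]

```text
time: 33.7
position: [0.4735, -0.1596, 0.1323]
tcp_rot: [3.14, -0.0, -0.175]
wrist_force: [0.1, -0.7, 0.3]
finger_gap: 0.0299
grasp_force: 0.0
```

Run:
```python
from h import *
s=sense(); p=s["position"]; print(s["time"],p,s["wrist_force"],s["finger_gap"],s["grasp_force"])
cal,im=snap("wrist","w19.png")
for r in recognise("wrist","part1")[:5]: print(np.round(r["rect"]),round(r["confidence"],2))
print(proj(cal,(.521,-.1675,.066)),proj(cal,(.521,-.1675,.016)))
hsv=cv2.cvtColor(im,cv2.COLOR_BGR2HSV)
m=((hsv[...,0]>12)&(hsv[...,0]<32)&(hsv[...,1]>10)&(hsv[...,2]>60)).astype(np.uint8)
n,lab,st,ce=cv2.connectedComponentsWithStats(m)
for i in range(1,n):
    if st[i,4]>30: print(st[i],np.round(ce[i]))
c,t=snap("top"); 
for r in recognise("top","part1")[:5]: print("top",np.round(r["rect"]),round(r["confidence"],2))
for r in recognise("top","lid")[:6]: print("lid",np.round(r["rect"]),round(r["confidence"],2))
```

```text
33.7 [ 0.47354538 -0.15960974  0.13226551] [ 0.14957174 -0.68484243  0.27674237] 0.029892046390547513 0.0
[322. 119. 334. 136.] 0.75
[316. 140. 333. 161.] 0.68
[324.96617832 142.13812538] [324.88016317 137.26118003]
[32 37  6  7 37] [35. 40.]
[49 39  7  8 41] [52. 42.]
[15 41  7  7 39] [18. 44.]
[ 2 50  7  8 39] [ 5. 53.]
[324 126   6   6  31] [326. 128.]
[  9 135   6   6  31] [ 12. 137.]
[318 141  16  19 179] [325. 151.]
[ 84 147   6   6  34] [ 86. 150.]
[ 39 155   6   6  32] [ 42. 157.]
[ 71 154   6   7  34] [ 73. 157.]
[ 55 157   7   7  35] [ 58. 160.]
[612 228  28  51 841] [629. 252.]
[  44  239   36   60 1247] [ 61. 268.]
top [175. 156. 230. 209.] 0.51
lid [470. 274. 496. 296.] 0.76
lid [397. 177. 426. 200.] 0.69
lid [429. 214. 454. 238.] 0.68
lid [469. 217. 495. 244.] 0.58
lid [427. 258. 455. 282.] 0.56
```

Both plungers are in the jar, at (328,128) and (325,151). Next is the lid; first I'll check the wrist joint margin for the screwing.

Call:
apply_moves:
  commands:
    - [[0.0,0.025,0],[0,0,0],0.05]
    - [[0.0,0.025,0],[0,0,0],0.08]
    - [[0.0,0.025,0],[0,0,0],0.08]
    - [[0.0,0.025,0],[0,0,0],0.08]
    - [[0.0,0.025,0],[0,0,0],0.08]
    - [[0.0,0.025,0],[0,0,0],0.08]
    - [[0.0,0.025,0],[0,0,0],0.08]
    - [[0.0,0.025,0],[0,0,0],0.08]
    - [[0.0,0.025,0],[0,0,0],0.08]
    - [[0,0,0],[0,0,0],0.08]
    - [[0,0,0],[0,0,0],0.08]

```text
time: 35.05
position: [0.4359, -0.381, 0.1309]
tcp_rot: [-3.14, 0.001, -0.175]
wrist_force: [-0.3, 0.1, -0.9]
finger_gap: 0.08
grasp_force: 0.0
```

```bash
cat >> h.py <<'E'
def bluelid(cal,im,z=.021):
    hsv=cv2.cvtColor(im,cv2.COLOR_BGR2HSV)
    m=((hsv[...,0]>100)&(hsv[...,0]<130)&(hsv[...,1]>120)&(hsv[...,2]>50)).astype(np.uint8)
    n,lab,st,ce=cv2.connectedComponentsWithStats(m)
    i=1+np.argmax(st[1:,4]); pts=np.argwhere(lab==i)[:,::-1].astype(np.float32)
    e=cv2.fitEllipse(cv2.convexHull(pts)); return st[i],e
E
python3 - <<'E'
from h import *
s=sense(); print(s["time"],s["position"],s["tcp_rot"],np.round(s["q"],3))
cal,im=snap("wrist","w20.png"); st,e=bluelid(cal,im); print(st,e,np.round(at(cal,e[0],.0105),4))
cal,im=snap("top"); st,e=bluelid(cal,im); print("top",st,e,np.round(at(cal,e[0],.018),4))
E
tail -5 h.py >/dev/null
```

```text
35.05 [ 0.43593603 -0.38095478  0.13088136] [-3.14042468e+00  5.50872967e-04 -1.75107903e-01] [ 1.034  0.314 -0.473  1.649  0.15   1.216 -1.218]
[ 299   91   68   70 1037] ((332.5379638671875, 125.5406265258789), (67.59546661376953, 69.58509826660156), 5.274090766906738) [ 0.4927 -0.3976  0.0105]
top [ 570   68   70  105 2332] ((609.689453125, 116.29117584228516), (72.18567657470703, 119.55697631835938), 153.63687133789062) [ 0.7883 -0.8557  0.018 ]
```

Call:
apply_moves:
  commands:
    - [[0,0,0],[0,0,8.2],0.08]
    - [[0,0,0],[0,0,8.2],0.08]
    - [[0,0,0],[0,0,8.2],0.08]
    - [[0,0,0],[0,0,8.2],0.08]
    - [[0,0,0],[0,0,8.2],0.08]
    - [[0,0,0],[0,0,8.2],0.08]
    - [[0,0,0],[0,0,8.2],0.08]
    - [[0,0,0],[0,0,8.2],0.08]
    - [[0,0,0],[0,0,8.2],0.08]
    - [[0,0,0],[0,0,8.2],0.08]
    - [[0,0,0],[0,0,8.0],0.08]
    - [[0,0,0],[0,0,0],0.08]

```text
time: 36.35
position: [0.4341, -0.3792, 0.126]
tcp_rot: [3.13, 0.004, -1.647]
wrist_force: [0.6, 0.3, -0.0]
finger_gap: 0.0799
grasp_force: 0.0
```

```bash
cat >> h.py <<'E'
def todo(target):
    s=sense(); p=s["position"]; y=s["tcp_rot"][2]; d=np.array(target)-p
    print("t",s["time"],"p",np.round(p,4),"yaw",round(np.degrees(y),2),"q",np.round(s["q"],2),"F",np.round(s["wrist_force"],1),"T",np.round(s["wrist_torque"],2),"gap",round(s["finger_gap"],4))
    print("tool shift",np.round([d[0]*np.cos(y)+d[1]*np.sin(y), d[0]*np.sin(y)-d[1]*np.cos(y), -d[2]],4))
E
python3 - <<'E'
from h import *
todo((.4935,-.397,.03))
E
```

```text
t 36.35 p [ 0.4341 -0.3792  0.126 ] yaw -94.34 q [ 0.71  0.29 -0.09  1.67  0.03  1.2  -2.6 ] F [ 0.6  0.3 -0. ] T [-0.02 -0.06 -0.02] gap 0.0799
tool shift [ 0.0132 -0.0606  0.096 ]
```

Positive tool turn lowers q7, so I'll turn the other way, to yaw about +30°, to leave range for the screwing.

Call:
apply_moves:
  commands:
    - [[0,0,0],[0,0,-8.4],0.08]
    - [[0,0,0],[0,0,-8.4],0.08]
    - [[0,0,0],[0,0,-8.4],0.08]
    - [[0,0,0],[0,0,-8.4],0.08]
    - [[0,0,0],[0,0,-8.4],0.08]
    - [[0,0,0],[0,0,-8.4],0.08]
    - [[0,0,0],[0,0,-8.4],0.08]
    - [[0,0,0],[0,0,-8.4],0.08]
    - [[0,0,0],[0,0,-8.4],0.08]
    - [[0,0,0],[0,0,-8.4],0.08]
    - [[0,0,0],[0,0,-8.4],0.08]
    - [[0,0,0],[0,0,-8.4],0.08]

```text
time: 37.55
position: [0.4346, -0.3792, 0.1268]
tcp_rot: [-3.135, 0.008, 0.121]
wrist_force: [-0.1, -0.2, -0.1]
finger_gap: 0.0801
grasp_force: 0.0
```

Call:
apply_moves:
  commands:
    - [[0,0,0],[0,0,-8],0.08]
    - [[0,0,0],[0,0,-8],0.08]
    - [[0,0,0],[0,0,-8],0.08]
    - [[0,0,0],[0,0,-4],0.08]
    - [[0,0,0],[0,0,0],0.08]
    - [[0,0,0],[0,0,0],0.08]

```text
time: 38.15
position: [0.4342, -0.3797, 0.1267]
tcp_rot: [-3.132, 0.005, 0.6]
wrist_force: [-0.9, 0.4, -1.0]
finger_gap: 0.0801
grasp_force: 0.0
```

Run:
```python
from h import *
cal,im=snap("wrist","w21.png"); st,e=bluelid(cal,im); print(st,e,np.round(at(cal,e[0],.0105),4),np.round(at(cal,e[0],.018),4))
todo((.4935,-.397,.03))
```

```text
[ 343  114   69   69 1079] ((376.86181640625, 147.7265625), (67.57402038574219, 69.21832275390625), 42.73876953125) [ 0.4931 -0.3981  0.0105] [ 0.4931 -0.3966  0.018 ]
t 38.2 p [ 0.4341 -0.3798  0.1267] yaw 34.34 q [ 0.96  0.31 -0.39  1.65  0.12  1.21 -0.42] F [-0.2 -0.3 -0.9] T [ 0.   -0.06 -0.03] gap 0.0801
tool shift [0.0393 0.0477 0.0967]
```

Call:
apply_moves:
  commands:
    - [[0.02,0.024,0],[-0.55,0.29,0],0.082]
    - [[0.019,0.0235,0],[0,0,0],0.082]
    - [[0,0,0],[0,0,0],0.082]
    - [[0,0,0.03],[0,0,0],0.082]
    - [[0,0,0.03],[0,0,0],0.082]
    - [[0,0,0.03],[0,0,0],0.082]
    - [[0,0,0.02],[0,0,0],0.082]
    - [[0,0,0],[0,0,0],0.082]
    - [[0,0,0],[0,0,0],0.082]

```text
time: 39.1
position: [0.4928, -0.3972, 0.0167]
tcp_rot: [-3.141, -0.0, 0.6]
wrist_force: [0.2, 0.7, -0.6]
finger_gap: 0.0819
grasp_force: 0.0
```

Run:
```python
from h import *
cal,im=snap("wrist","w22.png"); st,e=bluelid(cal,im); print(st,e,np.round(at(cal,e[0],.0105),4),np.round(at(cal,e[0],.018),4))
todo((.493,-.397,-.02)); print(sense()["tcp_rot"])
```

```text
[ 275  177  102  102 2610] ((325.1700439453125, 228.2053985595703), (101.01749420166016, 101.317626953125), 54.8880729675293) [ 0.4917 -0.3977  0.0105] [ 0.4941 -0.396   0.018 ]
t 39.15 p [ 0.4934 -0.3976  0.0175] yaw 34.39 q [ 0.89  0.53 -0.36  1.61  0.21  1.05 -0.51] F [ 0.9 -0.4  1.3] T [ 0.02  0.01 -0.03] gap 0.0822
tool shift [-0.     -0.0007  0.0375]
[ 3.14074367e+00 -5.65014487e-04  6.00241591e-01]
```

Call:
apply_moves:
  commands:
    - [[0,0,0.01],[0,0,0],0.082]
    - [[0,0,0.01],[0,0,0],0.082]
    - [[0,0,0.01],[0,0,0],0.082]
    - [[0,0,0.004],[0,0,0],0.082]
    - [[0,0,0.002],[0,0,0],0.082]
    - [[0,0,0],[0,0,0],0.082]

```text
time: 39.75
position: [0.4927, -0.3971, -0.0202]
tcp_rot: [-3.14, 0.0, 0.601]
wrist_force: [-0.3, 1.5, 1.3]
finger_gap: 0.0824
grasp_force: 0.0
```

Call:
apply_moves:
  commands:
    - [[0,0,0.003],[0,0,0],0.082]
    - [[0,0,0.003],[0,0,0],0.082]
    - [[0,0,0],[0,0,0],0.082]

```text
time: 40.05
position: [0.4926, -0.3971, -0.0263]
tcp_rot: [-3.14, 0.0, 0.601]
wrist_force: [0.3, 0.1, -0.6]
finger_gap: 0.082
grasp_force: 0.0
```

Call:
apply_moves:
  commands:
    - [[0,0,0.003],[0,0,0],0.07]
    - [[0,0,0.003],[0,0,0],0.07]
    - [[0,0,0.002],[0,0,0],0.07]
    - [[0,0,0],[0,0,0],0.07]

```text
time: 40.45
position: [0.4926, -0.397, -0.0344]
tcp_rot: [-3.14, 0.0, 0.601]
wrist_force: [-1.3, -0.0, -0.3]
finger_gap: 0.0701
grasp_force: 0.0
```

Call:
apply_moves:
  commands:
    - [[0,0,0.002],[0,0,0],0.07]
    - [[0,0,0.002],[0,0,0],0.07]
    - [[0,0,0],[0,0,0],0.07]

```text
time: 40.75
position: [0.4926, -0.3971, -0.0382]
tcp_rot: [-3.14, 0.0, 0.601]
wrist_force: [0.1, 0.1, -0.6]
finger_gap: 0.0699
grasp_force: 0.0
```

Call:
apply_moves:
  commands:
    - [[0,0,0.002],[0,0,0],0.07]
    - [[0,0,0.002],[0,0,0],0.07]
    - [[0,0,0],[0,0,0],0.07]

```text
time: 41.05
position: [0.4926, -0.3971, -0.0423]
tcp_rot: [-3.14, 0.0, 0.601]
wrist_force: [0.4, -0.8, -0.0]
finger_gap: 0.0702
grasp_force: 0.0
```

Call:
apply_moves:
  commands:
    - [[0,0,0.002],[0,0,0],0.07]
    - [[0,0,0.001],[0,0,0],0.07]
    - [[0,0,0],[0,0,0],0.07]

```text
time: 41.35
position: [0.4929, -0.3974, -0.0442]
tcp_rot: [-3.141, 0.0, 0.601]
wrist_force: [-3.1, 1.5, 7.5]
finger_gap: 0.07
grasp_force: 3.5
```

Bench contact comes at TCP -0.0435 with a 70 mm gap. I'll raise 5 mm and grip the lid.

Call:
apply_moves:
  commands:
    - [[0,0,-0.003],[0,0,0],0.07]
    - [[0,0,-0.003],[0,0,0],0.07]
    - [[0,0,0],[0,0,0],0.07]
    - [[0,0,0],[0,0,0],0.06]
    - [[0,0,0],[0,0,0],0.05]
    - [[0,0,0],[0,0,0],0.04]
    - [[0,0,0],[0,0,0],0.04]
    - [[0,0,0],[0,0,0],0.04]

```text
time: 42.15
position: [0.4931, -0.3975, -0.038]
tcp_rot: [3.142, -0.0, 0.601]
wrist_force: [-2.0, 0.4, 8.9]
finger_gap: 0.062
grasp_force: 64.7
```

Call:
apply_moves:
  commands:
    - [[0,0,-0.01],[0,0,0],0.04]
    - [[0,0,-0.03],[0,0,0],0.04]
    - [[0,0,-0.04],[0,0,0],0.04]
    - [[0,0,-0.04],[0,0,0],0.04]
    - [[0,0,-0.03],[0,0,0],0.04]
    - [[0,0,0],[0,0,0],0.04]
    - [[0,0,0],[0,0,0],0.04]

```text
time: 42.85
position: [0.493, -0.3975, 0.1117]
tcp_rot: [3.141, -0.0, 0.601]
wrist_force: [-0.2, 0.3, -1.3]
finger_gap: 0.0624
grasp_force: 65.6
```

Run:
```python
from h import *
cal,im=snap("wrist","w23.png"); st,e=bluelid(cal,im); print(st,e)
p=sense()["position"]; print(proj(cal,p+[0,0,.0395+.021]),proj(cal,p+[0,0,.0395]))
todo((.521,-.1675,.10)); print(sense()["tcp_rot"],sense()["grasp_force"])
```

```text
[ 255  200  141  140 5376] ((324.9170227050781, 270.1264953613281), (138.5943603515625, 140.6996612548828), 114.50421142578125)
[324.4034531  279.83171563] [324.44789334 258.22795987]
t 42.9 p [ 0.4924 -0.3971  0.1104] yaw 34.42 q [ 0.9   0.43 -0.38  1.53  0.17  1.22 -0.48] F [ 0.1 -0.7 -0.4] T [ 0.01  0.03 -0.01] gap 0.0618
tool shift [ 0.1534 -0.1732  0.0104]
[-3.13994091e+00  4.55010080e-04  6.00682178e-01] 65.62322476878762
```

Call:
apply_moves:
  commands:
    - [[0.011,-0.0217,0],[0,0,0],0.04]
    - [[0.011,-0.0217,0],[0,0,0],0.04]
    - [[0.011,-0.0217,0],[0,0,0],0.04]
    - [[0.011,-0.0217,0],[0,0,0],0.04]
    - [[0.011,-0.0217,0],[0,0,0],0.04]
    - [[0.011,-0.0217,0],[0,0,0],0.04]
    - [[0.011,-0.0217,0],[0,0,0],0.04]
    - [[0.011,-0.0217,0],[0,0,0],0.04]
    - [[0,0,0],[0,0,0],0.04]
    - [[0,0,0],[0,0,0],0.04]
    - [[0,0,0],[0,0,0],0.04]

```text
time: 44.0
position: [0.4668, -0.2052, 0.1105]
tcp_rot: [-3.14, 0.001, 0.6]
wrist_force: [-0.4, -1.1, -1.6]
finger_gap: 0.0624
grasp_force: 65.6
```

Run:
```python
from h import *
todo((.521,-.1675,.10)); s=sense(); print(s["grasp_force"],s["tcp_rot"])
cal,im=snap("wrist","w24.png"); print(proj(cal,(.521,-.1675,.066)))
for r in recognise("wrist","jar_mouth")[:2]+recognise("wrist","jar")[:2]: print(np.round(r["rect"]),round(r["confidence"],2))
# fit: project mouth/thread/body circles for candidate centres and score edge strength
g=cv2.GaussianBlur(cv2.cvtColor(im,cv2.COLOR_BGR2GRAY),(3,3),0).astype(np.float32)
gx,gy=cv2.Sobel(g,cv2.CV_32F,1,0),cv2.Sobel(g,cv2.CV_32F,0,1)
th=np.linspace(0,2*np.pi,120,endpoint=False)
def score(cx,cy,r,z):
    q=np.array([proj(cal,(cx+r*np.cos(t),cy+r*np.sin(t),z)) for t in th]); c0=proj(cal,(cx,cy,z))
    nrm=(q-c0)/np.linalg.norm(q-c0,axis=1)[:,None]; qi=np.round(q).astype(int)
    ok=(qi[:,1]<205)&(qi[:,1]>=0)
    return abs((gx[qi[ok,1],qi[ok,0]]*nrm[ok,0]+gy[qi[ok,1],qi[ok,0]]*nrm[ok,1])).mean() if ok.sum()>40 else 0
for name,r,z in (("mouth",.0195,.066),("neck rim",.0225,.066),("body",.030,.039)):
    L=sorted(((score(x,y,r,z),x,y) for x in np.arange(.513,.5291,.001) for y in np.arange(-.1755,-.159,.001)),reverse=True)[:4]
    print(name,[np.round(l,4).tolist() for l in L])
```

```text
t 44.0 p [ 0.4668 -0.2052  0.1105] yaw 34.35 q [ 0.78  0.19 -0.5   1.84  0.1   1.14 -0.72] F [-0.4 -1.1 -1.6] T [-0.01 -0.    0.04] gap 0.0624
tool shift [ 0.066  -0.0005  0.0105]
65.64593089744449 [-3.13993206e+00  7.11329464e-04  5.99518871e-01]
[324.91442391 120.19235392]
[242.  54. 398. 184.] 0.7
[244.  54. 402. 183.] 0.62
mouth [[312.4079, 0.519, -0.1665], [246.3521, 0.519, -0.1675], [246.3069, 0.518, -0.1665], [229.7948, 0.519, -0.1655]]
neck rim [[205.9859, 0.515, -0.1635], [204.3178, 0.516, -0.1635], [201.3442, 0.516, -0.1625], [198.3428, 0.517, -0.1625]]
body [[365.9361, 0.519, -0.1665], [353.5335, 0.518, -0.1665], [297.929, 0.518, -0.1675], [297.4861, 0.519, -0.1675]]
```

Mouth and body fits agree on a jar axis at (0.519, -0.1665). I'll move over it and lower towards the rim.

Call:
apply_moves:
  commands:
    - [[0.02,-0.0008,0],[0,0,0],0.04]
    - [[0.025,-0.0009,0],[0,0,0],0.04]
    - [[0.02,-0.0008,0],[0,0,0],0.04]
    - [[0,0,0.02],[0,0,0],0.04]
    - [[0,0,0.02],[0,0,0],0.04]
    - [[0,0,0.02],[0,0,0],0.04]
    - [[0,0,0.0185],[0,0,0],0.04]
    - [[0,0,0],[0,0,0],0.04]
    - [[0,0,0],[0,0,0],0.04]

```text
time: 45.05
position: [0.5195, -0.1657, 0.0329]
tcp_rot: [-3.14, 0.0, 0.6]
wrist_force: [0.2, -0.4, -0.3]
finger_gap: 0.062
grasp_force: 65.6
```

Run:
```python
from h import *
todo((.519,-.1665,.02)); s=sense(); print(s["grasp_force"],s["tcp_rot"])
```

```text
t 45.05 p [ 0.5195 -0.1657  0.0329] yaw 34.39 q [ 0.66  0.36 -0.51  1.83  0.2   1.01 -0.9 ] F [ 0.2 -0.4 -0.3] T [0.01 0.03 0.02] gap 0.062
tool shift [-0.0009  0.0003  0.0129]
65.62493121251464 [-3.14038031e+00  1.21284568e-04  6.00276839e-01]
```

Now down to the threads in small steps.

Call:
apply_moves:
  commands:
    - [[-0.0008,0.0003,0.002],[0,0,0],0.04]
    - [[0,0,0.002],[0,0,0],0.04]
    - [[0,0,0.002],[0,0,0],0.04]
    - [[0,0,0.002],[0,0,0],0.04]
    - [[0,0,0],[0,0,0],0.04]

```text
time: 45.55
position: [0.5189, -0.1662, 0.0245]
tcp_rot: [-3.141, 0.0, 0.601]
wrist_force: [-0.1, -0.3, -0.1]
finger_gap: 0.0619
grasp_force: 65.6
```

Call:
apply_moves:
  commands:
    - [[0,0,0.001],[0,0,0],0.04]
    - [[0,0,0.001],[0,0,0],0.04]
    - [[0,0,0.0],[0,0,0],0.04]

```text
time: 45.85
position: [0.5189, -0.1662, 0.0226]
tcp_rot: [-3.141, 0.0, 0.601]
wrist_force: [0.0, 0.4, -0.2]
finger_gap: 0.0624
grasp_force: 65.6
```

Call:
apply_moves:
  commands:
    - [[0,0,0.001],[0,0,0],0.04]
    - [[0,0,0.001],[0,0,0],0.04]
    - [[0,0,0.0],[0,0,0],0.04]

```text
time: 46.15
position: [0.5192, -0.1663, 0.0214]
tcp_rot: [-3.141, 0.0, 0.601]
wrist_force: [-2.4, 0.1, 7.8]
finger_gap: 0.0624
grasp_force: 66.6
```

Contact with the lid origin about 6 mm below the rim, which fits lugs on the thread. Now I'll turn back anticlockwise, rising with the lead and watching the force.

Call:
apply_moves:
  commands:
    - [[0,0,-0.0005],[0,0,-6],0.04]
    - [[0,0,-0.0004],[0,0,-6],0.04]
    - [[0,0,0.0],[0,0,0],0.04]

```text
time: 46.45
position: [0.5197, -0.1664, 0.0222]
tcp_rot: [3.141, -0.001, 0.812]
wrist_force: [-0.1, 0.3, 5.3]
finger_gap: 0.062
grasp_force: 66.2
```

Call:
apply_moves:
  commands:
    - [[0,0,-0.0004],[0,0,-6],0.04]
    - [[0,0,-0.0004],[0,0,-6],0.04]
    - [[0,0,0.0],[0,0,0],0.04]

```text
time: 46.75
position: [0.5197, -0.1663, 0.023]
tcp_rot: [3.141, -0.001, 1.02]
wrist_force: [0.9, -0.0, 5.6]
finger_gap: 0.062
grasp_force: 66.3
```

Riding up the runs as expected. Continuing.

Call:
apply_moves:
  commands:
    - [[0,0,-0.0004],[0,0,-6],0.04]
    - [[0,0,-0.0004],[0,0,-6],0.04]
    - [[0,0,0.0],[0,0,0],0.04]

```text
time: 47.05
position: [0.5188, -0.1662, 0.0229]
tcp_rot: [-3.141, -0.001, 1.228]
wrist_force: [0.4, -0.5, -0.0]
finger_gap: 0.062
grasp_force: 65.6
```

Call:
apply_moves:
  commands:
    - [[0,0,-0.0003],[0,0,-5],0.04]
    - [[0,0,-0.0003],[0,0,-5],0.04]
    - [[0,0,0.0],[0,0,0],0.04]

```text
time: 47.35
position: [0.5188, -0.1662, 0.0235]
tcp_rot: [-3.141, -0.001, 1.4]
wrist_force: [0.7, -0.3, -0.3]
finger_gap: 0.062
grasp_force: 65.6
```

The support vanished between 24° and 36° back, so the lugs are past the starts. I'll lower into the gap.

Call:
apply_moves:
  commands:
    - [[0,0,0.0015],[0,0,0],0.04]
    - [[0,0,0.0015],[0,0,0],0.04]
    - [[0,0,0],[0,0,0],0.04]

```text
time: 47.65
position: [0.5188, -0.1661, 0.0204]
tcp_rot: [-3.141, -0.001, 1.402]
wrist_force: [0.0, 0.0, -0.6]
finger_gap: 0.0621
grasp_force: 65.6
```

Call:
apply_moves:
  commands:
    - [[0,0,0.0015],[0,0,0],0.04]
    - [[0,0,0.001],[0,0,0],0.04]
    - [[0,0,0],[0,0,0],0.04]

```text
time: 47.95
position: [0.5189, -0.1661, 0.0181]
tcp_rot: [-3.141, -0.001, 1.403]
wrist_force: [-0.0, 0.1, -0.2]
finger_gap: 0.0621
grasp_force: 65.6
```

Call:
apply_moves:
  commands:
    - [[0,0,0.001],[0,0,0],0.04]
    - [[0,0,0.0005],[0,0,0],0.04]
    - [[0,0,0],[0,0,0],0.04]

```text
time: 48.25
position: [0.519, -0.1662, 0.0168]
tcp_rot: [-3.141, -0.0, 1.403]
wrist_force: [-0.5, -0.1, -0.3]
finger_gap: 0.0621
grasp_force: 65.7
```

Call:
apply_moves:
  commands:
    - [[0,0,0.001],[0,0,0],0.04]
    - [[0,0,0.0],[0,0,0],0.04]

```text
time: 48.45
position: [0.5192, -0.1663, 0.0164]
tcp_rot: [-3.141, -0.0, 1.403]
wrist_force: [-3.3, 0.4, 7.5]
finger_gap: 0.0622
grasp_force: 66.6
```

Call:
apply_moves:
  commands:
    - [[0,0,0.001],[0,0,0],0.04]
    - [[0,0,0.0],[0,0,0],0.04]

```text
time: 48.65
position: [0.5192, -0.1663, 0.0162]
tcp_rot: [-3.141, 0.0, 1.403]
wrist_force: [-8.0, 1.6, 17.7]
finger_gap: 0.0617
grasp_force: 67.5
```

It rested 6.6 mm lower, as specified. I'll relax the press and screw clockwise, sinking with the lead.

Call:
apply_moves:
  commands:
    - [[0,0,-0.0013],[0,0,0],0.04]
    - [[0,0,0],[0,0,6],0.04]
    - [[0,0,0],[0,0,6],0.04]
    - [[0,0,0.0002],[0,0,6],0.04]
    - [[0,0,0.0],[0,0,0],0.04]

```text
time: 49.15
position: [0.519, -0.1662, 0.0158]
tcp_rot: [-3.141, -0.0, 1.088]
wrist_force: [0.1, -0.1, -0.4]
finger_gap: 0.0622
grasp_force: 65.6
```

Call:
apply_moves:
  commands:
    - [[0,0,0.0004],[0,0,6],0.04]
    - [[0,0,0.0004],[0,0,6],0.04]
    - [[0,0,0.0],[0,0,0],0.04]

```text
time: 49.45
position: [0.5189, -0.1661, 0.015]
tcp_rot: [-3.141, -0.0, 0.881]
wrist_force: [-0.4, 0.7, -0.8]
finger_gap: 0.0621
grasp_force: 65.6
```

Run:
```python
from h import *
todo((.519,-.1665,.01))
```

```text
t 49.45 p [ 0.5189 -0.1661  0.015 ] yaw 50.49 q [ 0.69  0.39 -0.55  1.84  0.24  0.98 -0.65] F [-0.4  0.7 -0.8] T [0.02 0.03 0.05] gap 0.0621
tool shift [-0.0002  0.0003  0.005 ]
```

Call:
apply_moves:
  commands:
    - [[0,0,0.0004],[0,0,6],0.04]
    - [[0,0,0.0004],[0,0,6],0.04]
    - [[0,0,0.0004],[0,0,6],0.04]
    - [[0,0,0],[0,0,0],0.04]

```text
time: 49.85
position: [0.519, -0.1661, 0.0138]
tcp_rot: [-3.141, 0.0, 0.569]
wrist_force: [-0.1, -0.5, -1.6]
finger_gap: 0.0618
grasp_force: 65.6
```

Call:
apply_moves:
  commands:
    - [[0,0,0.0004],[0,0,6],0.04]
    - [[0,0,0.0004],[0,0,6],0.04]
    - [[0,0,0.0004],[0,0,6],0.04]
    - [[0,0,0],[0,0,0],0.04]

```text
time: 50.25
position: [0.519, -0.1661, 0.0126]
tcp_rot: [-3.141, 0.0, 0.256]
wrist_force: [-0.5, -0.4, -0.8]
finger_gap: 0.0625
grasp_force: 65.6
```

Run:
```python
from h import *
todo((.519,-.1665,.01))
```

```text
t 50.25 p [ 0.519  -0.1661  0.0126] yaw 14.66 q [ 0.6   0.37 -0.44  1.85  0.19  0.96 -1.23] F [-0.5 -0.4 -0.8] T [-0.04 -0.01  0.01] gap 0.0625
tool shift [-0.0001  0.0004  0.0026]
```

Call:
apply_moves:
  commands:
    - [[0,0,0.0004],[0,0,6],0.04]
    - [[0,0,0.0004],[0,0,6],0.04]
    - [[0,0,0.0004],[0,0,6],0.04]
    - [[0,0,0],[0,0,0],0.04]

```text
time: 50.65
position: [0.519, -0.1662, 0.0115]
tcp_rot: [-3.141, 0.001, -0.058]
wrist_force: [-0.4, 1.3, -0.7]
finger_gap: 0.0622
grasp_force: 65.6
```

Call:
apply_moves:
  commands:
    - [[0,0,0.0004],[0,0,6],0.04]
    - [[0,0,0.0004],[0,0,6],0.04]
    - [[0,0,0],[0,0,0],0.04]

```text
time: 50.95
position: [0.5191, -0.1663, 0.0107]
tcp_rot: [-3.141, 0.0, -0.267]
wrist_force: [-0.1, -0.2, -0.9]
finger_gap: 0.0621
grasp_force: 65.6
```

Run:
```python
from h import *
todo((.519,-.1665,.01))
```

```text
t 50.95 p [ 0.5191 -0.1663  0.0107] yaw -15.28 q [ 0.53  0.36 -0.35  1.85  0.15  0.95 -1.73] F [-0.1 -0.2 -0.9] T [-0.19 -0.05 -0.01] gap 0.0621
tool shift [-0.      0.0002  0.0007]
```

Call:
apply_moves:
  commands:
    - [[0,0,0.0004],[0,0,6],0.04]
    - [[0,0,0.0004],[0,0,6],0.04]
    - [[0,0,0],[0,0,0],0.04]

```text
time: 51.25
position: [0.5196, -0.1664, 0.0105]
tcp_rot: [-3.141, -0.001, -0.476]
wrist_force: [0.3, 0.2, 3.7]
finger_gap: 0.0621
grasp_force: 66.1
```

Run:
```python
from h import *
todo((.519,-.1665,.01))
```

```text
t 51.25 p [ 0.5196 -0.1664  0.0105] yaw -27.27 q [ 0.5   0.36 -0.32  1.85  0.13  0.95 -1.92] F [0.3 0.2 3.7] T [ 0.    0.   -0.06] gap 0.0621
tool shift [-0.0005  0.0004  0.0005]
```

Call:
apply_moves:
  commands:
    - [[0,0,0.0003],[0,0,5],0.04]
    - [[0,0,0],[0,0,0],0.04]

```text
time: 51.45
position: [0.5198, -0.1666, 0.0105]
tcp_rot: [-3.141, -0.001, -0.563]
wrist_force: [-0.6, -1.1, 5.9]
finger_gap: 0.0619
grasp_force: 66.3
```

Run:
```python
from h import *
todo((.519,-.1665,.01))
```

```text
t 51.45 p [ 0.5198 -0.1666  0.0105] yaw -32.24 q [ 0.49  0.36 -0.3   1.85  0.13  0.95 -2.01] F [-0.6 -1.1  5.9] T [-0.08  0.01 -0.24] gap 0.0619
tool shift [-0.0007  0.0004  0.0005]
```

The height matches home (17.5 mm below the mouth) and torque is rising. I'll tighten without further sinking.

Call:
apply_moves:
  commands:
    - [[0,0,0],[0,0,4],0.04]
    - [[0,0,0],[0,0,4],0.04]
    - [[0,0,0],[0,0,0],0.04]

```text
time: 51.75
position: [0.5198, -0.167, 0.0104]
tcp_rot: [-3.141, -0.001, -0.702]
wrist_force: [0.4, -1.7, 5.6]
finger_gap: 0.0622
grasp_force: 66.1
```

Run:
```python
from h import *
todo((.519,-.1665,.01))
```

```text
t 51.75 p [ 0.5198 -0.167   0.0104] yaw -40.21 q [ 0.47  0.36 -0.28  1.85  0.12  0.95 -2.14] F [ 0.4 -1.7  5.6] T [-0.27 -0.14 -0.47] gap 0.0622
tool shift [-0.0009  0.0002  0.0004]
```

Call:
apply_moves:
  commands:
    - [[0,0,0],[0,0,4],0.04]
    - [[0,0,0],[0,0,4],0.04]
    - [[0,0,0],[0,0,0],0.04]

```text
time: 52.05
position: [0.5198, -0.1671, 0.0104]
tcp_rot: [-3.141, -0.002, -0.842]
wrist_force: [0.6, -3.2, 6.0]
finger_gap: 0.0621
grasp_force: 66.2
```

Run:
```python
from h import *
todo((.519,-.1665,.01))
```

```text
t 52.05 p [ 0.5198 -0.1671  0.0104] yaw -48.22 q [ 0.45  0.35 -0.25  1.86  0.11  0.94 -2.27] F [ 0.6 -3.2  6. ] T [-0.65 -0.25 -0.11] gap 0.0621
tool shift [-0.001   0.0002  0.0004]
```

Call:
apply_moves:
  commands:
    - [[0,0,0],[0,0,4],0.04]
    - [[0,0,0],[0,0,0],0.04]
    - [[0,0,0],[0,0,0],0.04]

```text
time: 52.35
position: [0.5199, -0.167, 0.0103]
tcp_rot: [-3.141, -0.001, -0.911]
wrist_force: [1.6, -3.8, 5.6]
finger_gap: 0.0626
grasp_force: 66.2
```

Run:
```python
from h import *
todo((.519,-.1665,.01))
```

```text
t 52.35 p [ 0.5199 -0.167   0.0103] yaw -52.2 q [ 0.44  0.35 -0.24  1.86  0.1   0.94 -2.33] F [ 1.6 -3.8  5.6] T [-0.48 -0.38 -0.24] gap 0.0626
tool shift [-0.0009  0.0004  0.0003]
```

Call:
apply_moves:
  commands:
    - [[0,0,0],[0,0,5],0.04]
    - [[0,0,0],[0,0,0],0.04]
    - [[0,0,0],[0,0,0],0.04]

```text
time: 52.65
position: [0.5194, -0.1662, 0.0103]
tcp_rot: [-3.14, 0.001, -1.0]
wrist_force: [-1.8, 1.6, 7.7]
finger_gap: 0.0621
grasp_force: 67.5
```

Run:
```python
from h import *
todo((.519,-.1665,.01)); print(sense()["tcp_rot"])
```

```text
t 52.65 p [ 0.5194 -0.1662  0.0103] yaw -57.29 q [ 0.42  0.35 -0.23  1.86  0.1   0.94 -2.42] F [-1.8  1.6  7.7] T [ 0.26  0.2  -1.27] gap 0.0621
tool shift [0.     0.0005 0.0003]
[-3.14049847e+00  7.79688273e-04 -9.99876276e-01]
```

Call:
apply_moves:
  commands:
    - [[0,0,0],[0,0,4],0.04]
    - [[0,0,0],[0,0,0],0.04]
    - [[0,0,0],[0,0,0],0.04]

```text
time: 52.95
position: [0.5187, -0.1649, 0.0103]
tcp_rot: [3.141, 0.002, -1.067]
wrist_force: [-5.3, 4.7, 13.3]
finger_gap: 0.0621
grasp_force: 69.0
```

Run:
```python
from h import *
todo((.519,-.1665,.01)); print(sense()["tcp_rot"])
```

```text
t 52.95 p [ 0.5187 -0.1649  0.0103] yaw -61.12 q [ 0.41  0.35 -0.22  1.86  0.09  0.94 -2.48] F [-5.3  4.7 13.3] T [ 1.09  1.1  -0.03] gap 0.0621
tool shift [0.0015 0.0005 0.0003]
[ 3.14146299e+00  2.42061519e-03 -1.06677922e+00]
```

The lid seems stopped and the pads are starting to slip. I'll regrip with a fresh angle to verify tightness.

Call:
apply_moves:
  commands:
    - [[0,0,0],[0,0,0],0.082]
    - [[0,0,0],[0,0,0],0.082]
    - [[0,0,0],[0,0,0],0.082]
    - [[0,0,-0.003],[0,0,-8],0.082]
    - [[0,0,0],[0,0,-8],0.082]
    - [[0,0,0],[0,0,-8],0.082]
    - [[0,0,0],[0,0,-8],0.082]
    - [[0,0,0],[0,0,-8],0.082]
    - [[0,0,0],[0,0,-8],0.082]
    - [[0,0,0],[0,0,-8],0.082]
    - [[0,0,0],[0,0,0],0.082]
    - [[0,0,0],[0,0,0],0.082]

```text
time: 54.15
position: [0.5189, -0.1663, 0.0124]
tcp_rot: [-3.141, 0.001, -0.101]
wrist_force: [0.1, -0.7, 0.1]
finger_gap: 0.0819
grasp_force: 0.0
```

Run:
```python
from h import *
todo((.519,-.1665,.0105)); print(sense()["tcp_rot"])
cal,im=snap("wrist","w30.png"); st,e=bluelid(cal,im); print(st,e)
for z in (.065,.0695): print(z,np.round(at(cal,e[0],z),4))
g=cv2.GaussianBlur(im,(3,3),0).astype(np.float32).max(2)
gx,gy=cv2.Sobel(g,cv2.CV_32F,1,0),cv2.Sobel(g,cv2.CV_32F,0,1)
th=np.linspace(0,2*np.pi,120,endpoint=False)
hsv=cv2.cvtColor(im,cv2.COLOR_BGR2HSV); m=((hsv[...,0]>100)&(hsv[...,0]<130)&(hsv[...,1]>120)&(hsv[...,2]>50)).astype(np.uint8)
# size/level check: blue outer top circle radius 32 at z=.0695
def sc(x,y,z):
    q=np.array([proj(cal,(x+.032*np.cos(t),y+.032*np.sin(t),z)) for t in th]); 
    q1=np.array([proj(cal,(x+.0305*np.cos(t),y+.0305*np.sin(t),z)) for t in th]).round().astype(int)
    q2=np.array([proj(cal,(x+.0335*np.cos(t),y+.0335*np.sin(t),z)) for t in th]).round().astype(int)
    return (m[q1[:,1],q1[:,0]].astype(int)-m[q2[:,1],q2[:,0]]).mean()
print(sorted([(round(sc(x,y,z),3),round(x,4),round(y,4),z) for x in np.arange(.516,.523,.001) for y in np.arange(-.169,-.163,.001) for z in (.0655,.0675,.0695,.0715,.074)],reverse=True)[:6])
```

```text
t 54.15 p [ 0.5189 -0.1663  0.0124] yaw -5.79 q [ 0.55  0.36 -0.38  1.85  0.16  0.96 -1.57] F [ 0.1 -0.7  0.1] T [0.01 0.01 0.04] gap 0.0819
tool shift [0.0001 0.0002 0.0019]
[-3.14087923e+00  6.55601095e-04 -1.01034791e-01]
[ 256  196  139  137 5190] ((324.2332763671875, 264.9389343261719), (136.22853088378906, 138.83444213867188), 87.84493255615234)
0.065 [ 0.5221 -0.1658  0.065 ]
0.0695 [ 0.5245 -0.166   0.0695]
[(np.float64(0.817), np.float64(0.523), np.float64(-0.166), 0.0715), (np.float64(0.8), np.float64(0.521), np.float64(-0.166), 0.0695), (np.float64(0.792), np.float64(0.522), np.float64(-0.166), 0.0715), (np.float64(0.792), np.float64(0.52), np.float64(-0.165), 0.0675), (np.float64(0.792), np.float64(0.52), np.float64(-0.166), 0.0695), (np.float64(0.767), np.float64(0.521), np.float64(-0.165), 0.0695)]
```

Call:
apply_moves:
  commands:
    - [[0.001,0,0.002],[0,0,0],0.07]
    - [[0,0,0],[0,0,0],0.05]
    - [[0,0,0],[0,0,0],0.04]
    - [[0,0,0],[0,0,0],0.04]
    - [[0,0,0],[0,0,0],0.04]
    - [[0,0,0],[0,0,5],0.04]
    - [[0,0,0],[0,0,5],0.04]
    - [[0,0,0],[0,0,0],0.04]

```text
time: 55.0
position: [0.5235, -0.1673, 0.0112]
tcp_rot: [-3.141, -0.007, -0.275]
wrist_force: [14.4, -4.4, -10.2]
finger_gap: 0.0619
grasp_force: 75.4
```

Run:
```python
from h import *
todo((.519,-.1665,.0105))
```

```text
t 55.0 p [ 0.5235 -0.1673  0.0112] yaw -15.77 q [ 0.52  0.37 -0.35  1.85  0.15  0.95 -1.73] F [ 14.4  -4.4 -10.2] T [-0.89 -3.13 -0.07] gap 0.0619
tool shift [-0.0045  0.0005  0.0007]
```

Call:
apply_moves:
  commands:
    - [[0,0,0],[0,0,5],0.04]
    - [[0,0,0],[0,0,5],0.04]
    - [[0,0,0],[0,0,0],0.04]

```text
time: 55.3
position: [0.5203, -0.1666, 0.011]
tcp_rot: [3.142, -0.0, -0.449]
wrist_force: [-1.3, -0.1, 4.9]
finger_gap: 0.0619
grasp_force: 71.8
```

Run:
```python
from h import *
todo((.519,-.1665,.0105))
```

```text
t 55.3 p [ 0.5203 -0.1666  0.011 ] yaw -25.72 q [ 0.5   0.36 -0.32  1.85  0.14  0.95 -1.9 ] F [-1.3 -0.1  4.9] T [-0.16  0.2  -0.54] gap 0.0619
tool shift [-0.0012  0.0004  0.0005]
```

Call:
apply_moves:
  commands:
    - [[-0.0005,0,0],[0,0,5],0.04]
    - [[0,0,0],[0,0,5],0.04]
    - [[0,0,0],[0,0,0],0.04]

```text
time: 55.6
position: [0.5185, -0.1657, 0.0111]
tcp_rot: [3.14, 0.002, -0.621]
wrist_force: [-9.4, 2.0, 15.9]
finger_gap: 0.0618
grasp_force: 75.5
```

Run:
```python
from h import *
todo((.519,-.1665,.0105))
cal,im=snap("wrist","w31.png")
# black mark on lid rim angle: dark pixels near the lid's top circle
c=(.5200,-.1662,.0695); best=[]
for t in np.arange(0,360,3):
    v=np.mean([im[tuple(np.round(proj(cal,(c[0]+r*np.cos(np.radians(t)),c[1]+r*np.sin(np.radians(t)),c[2]))).astype(int)[::-1])].max() for r in (.024,.026,.028)])
    best.append((v,t))
print([(int(a),int(b)) for a,b in sorted(best)[:8]])
```

```text
t 55.6 p [ 0.5185 -0.1657  0.0111] yaw -35.59 q [ 0.47  0.36 -0.29  1.85  0.12  0.95 -2.06] F [-9.4  2.  15.9] T [0.61 1.94 0.45] gap 0.0618
tool shift [0.0009 0.0004 0.0006]
[(33, 156), (34, 153), (47, 150), (51, 147), (53, 159), (66, 144), (75, 141), (132, 297)]
```

Call:
apply_moves:
  commands:
    - [[0,0,0],[0,0,5],0.04]
    - [[0,0,0],[0,0,5],0.04]
    - [[0,0,0],[0,0,0],0.04]

```text
time: 55.95
position: [0.5199, -0.1668, 0.0111]
tcp_rot: [-3.142, -0.001, -0.798]
wrist_force: [-0.5, -2.3, 5.2]
finger_gap: 0.0618
grasp_force: 73.3
```

Run:
```python
from h import *
todo((.519,-.1665,.0105))
cal,im=snap("wrist","w32.png")
c=(.5200,-.1662,.0695); best=[]
for t in np.arange(0,360,3):
    v=np.mean([im[tuple(np.round(proj(cal,(c[0]+r*np.cos(np.radians(t)),c[1]+r*np.sin(np.radians(t)),c[2]))).astype(int)[::-1])].max() for r in (.024,.026,.028)])
    best.append((v,t))
print([(int(a),int(b)) for a,b in sorted(best)[:8]])
```

```text
t 55.95 p [ 0.5199 -0.1668  0.0111] yaw -45.7 q [ 0.45  0.35 -0.26  1.85  0.11  0.95 -2.23] F [-0.5 -2.3  5.2] T [-0.34  0.42 -0.71] gap 0.0618
tool shift [-0.0008  0.0005  0.0006]
[(33, 150), (45, 153), (50, 144), (54, 156), (55, 147), (72, 159), (85, 141), (131, 297)]
```

The lid's mark stayed near 151° while the tool turned 10°, so the lid is home and tight. I'll release and go back to the cover.

Call:
apply_moves:
  commands:
    - [[0,0,0],[0,0,0],0.082]
    - [[0,0,0],[0,0,0],0.082]
    - [[0,0,0],[0,0,0],0.082]
    - [[0,0,-0.02],[0,0,0],0.082]
    - [[0,0,-0.03],[0,0,0],0.082]
    - [[0,0,-0.04],[0,0,0],0.082]
    - [[0,0,-0.03],[0,0,-8],0.082]
    - [[0,0,0],[0,0,-8],0.06]
    - [[0,0,0],[0,0,-8],0.04]
    - [[0,0,0],[0,0,-8],0.04]
    - [[0,0,0],[0,0,-8],0.04]
    - [[0,0,0],[0,0,-4],0.04]

```text
time: 57.2
position: [0.5195, -0.1661, 0.1304]
tcp_rot: [-3.141, 0.001, -0.022]
wrist_force: [0.3, -0.1, 0.1]
finger_gap: 0.0397
grasp_force: 0.0
```

Run:
```python
from h import *
todo((.6225,.227,.10)); print(sense()["tcp_rot"])
```

```text
t 57.2 p [ 0.5195 -0.1661  0.1304] yaw -1.24 q [ 0.54  0.23 -0.35  1.74  0.08  1.19 -1.43] F [ 0.3 -0.1  0.1] T [-0.06  0.04 -0.03] gap 0.0397
tool shift [ 0.0945 -0.3952  0.0304]
[-3.14091659e+00  6.02543506e-04 -2.15874321e-02]
```

Call:
apply_moves:
  commands:
    - [[0.0079,-0.0329,0],[0,0,0],0.04]
    - [[0.0079,-0.0329,0],[0,0,0],0.04]
    - [[0.0079,-0.0329,0],[0,0,0],0.04]
    - [[0.0079,-0.0329,0],[0,0,0],0.04]
    - [[0.0079,-0.0329,0],[0,0,0],0.04]
    - [[0.0079,-0.0329,0],[0,0,0],0.04]
    - [[0.0079,-0.0329,0],[0,0,0],0.04]
    - [[0.0079,-0.0329,0],[0,0,0],0.04]
    - [[0.0079,-0.0329,0],[0,0,0],0.04]
    - [[0.0079,-0.0329,0],[0,0,0],0.04]
    - [[0.0079,-0.0329,0],[0,0,0],0.04]
    - [[0.0079,-0.0329,0],[0,0,0],0.04]

```text
time: 58.4
position: [0.6254, 0.2271, 0.1305]
tcp_rot: [-3.141, 0.001, -0.027]
wrist_force: [0.5, -0.8, -0.0]
finger_gap: 0.0399
grasp_force: 0.0
```

Call:
apply_moves:
  commands:
    - [[0,0,0],[0,0,0.3],0.04]
    - [[0,0,0.02],[0,0,0],0.04]
    - [[0,0,0.01],[0,0,0],0.04]
    - [[0,0,0],[0,0,0],0.04]
    - [[0,0,0],[0,0,0],0.04]

```text
time: 58.9
position: [0.6253, 0.2254, 0.101]
tcp_rot: [-3.141, 0.001, -0.033]
wrist_force: [0.0, 0.7, 0.5]
finger_gap: 0.0399
grasp_force: 0.0
```

Run:
```python
from h import *
todo((.6228,.2267,.0355))
cal,im=snap("wrist","w33.png"); print(proj(cal,(.6228,.2265,.0775)))
m=dark(im); ys,xs=np.nonzero(m[150:240,290:365]); print(xs.min()+290,xs.max()+290,ys.min()+150,ys.max()+150)
for r in recognise("top","cover_handle")[:1]: pass
```

```text
t 58.9 p [0.6253 0.2254 0.101 ] yaw -1.91 q [-0.05  0.53 -0.51  1.44  0.26  1.24 -2.19] F [0.  0.7 0.5] T [ 0.03 -0.05  0.04] gap 0.0399
tool shift [-0.0025 -0.0012  0.0655]
[324.33233819 220.56154298]
316 331 182 239
```

Handle at column 323.5, as expected. I'll lower, grip and slide it shut.

Call:
apply_moves:
  commands:
    - [[-0.002,-0.001,0.015],[0,0,-0.4],0.04]
    - [[0,0,0.015],[0,0,0],0.04]
    - [[0,0,0.015],[0,0,0],0.04]
    - [[0,0,0.013],[0,0,0],0.04]
    - [[0,0,0.0075],[0,0,0],0.04]
    - [[0,0,0],[0,0,0],0.04]
    - [[0,0,0],[0,0,0],0.01]
    - [[0,0,0],[0,0,0],0.0]
    - [[0,0,0],[0,0,0],0.0]
    - [[0,0,0],[0,0,0],0.0]
    - [[0,0,0],[0,0,0],0.0]

```text
time: 60.1
position: [0.6238, 0.2268, 0.0362]
tcp_rot: [-3.141, -0.001, -0.026]
wrist_force: [-1.9, -2.7, 6.2]
finger_gap: 0.0095
grasp_force: 59.1
```

Call:
apply_moves:
  commands:
    - [[0,0.006,0],[0,0,0],0.0]
    - [[0,0.012,0],[0,0,0],0.0]
    - [[0,0.013,0],[0,0,0],0.0]
    - [[0,0.013,0],[0,0,0],0.0]
    - [[0,0.013,0],[0,0,0],0.0]
    - [[0,0.013,0],[0,0,0],0.0]
    - [[0,0.013,0],[0,0,0],0.0]
    - [[0,0.013,0],[0,0,0],0.0]
    - [[0,0.013,0],[0,0,0],0.0]
    - [[0,0.013,0],[0,0,0],0.0]
    - [[0,0.008,0],[0,0,0],0.0]
    - [[0,0.006,0],[0,0,0],0.0]

```text
time: 61.3
position: [0.6195, 0.0901, 0.0362]
tcp_rot: [-3.141, 0.001, -0.027]
wrist_force: [-3.9, 1.5, 10.6]
finger_gap: 0.0095
grasp_force: 59.9
```

Call:
apply_moves:
  commands:
    - [[0,0.003,0],[0,0,0],0.0]
    - [[0,0.002,0],[0,0,0],0.0]
    - [[0,0,0],[0,0,0],0.0]
    - [[0,0,0],[0,0,0],0.0]

```text
time: 61.7
position: [0.6194, 0.0888, 0.0362]
tcp_rot: [-3.137, -0.0, -0.024]
wrist_force: [-1.5, 8.2, 6.9]
finger_gap: 0.0094
grasp_force: 59.7
```

Call:
apply_moves:
  commands:
    - [[0,-0.001,0],[0,0,0],0.04]
    - [[0,0,0],[0,0,0],0.04]
    - [[0,0,0],[0,0,0],0.04]
    - [[0,0,-0.02],[0,0,0],0.04]
    - [[0,0,-0.02],[0,0,0],0.04]
    - [[0,0,-0.02],[0,0,0],0.04]
    - [[-0.028,-0.0005,0],[0,0,0],0.04]
    - [[-0.03,-0.0005,0],[0,0,0],0.04]
    - [[-0.03,-0.0005,0],[0,0,0],0.04]
    - [[-0.03,-0.0005,0],[0,0,0],0.04]
    - [[0,0,0],[0,0,0],0.04]
    - [[0,0,0],[0,0,0],0.04]

```text
time: 62.9
position: [0.5019, 0.0913, 0.0955]
tcp_rot: [3.141, -0.0, -0.027]
wrist_force: [0.7, 0.4, -0.3]
finger_gap: 0.0402
grasp_force: 0.0
```

Run:
```python
from h import *
todo((.501,.094,.036)); print(sense()["tcp_rot"])
cal,im=snap("wrist","w34.png"); m=red(im); ys,xs=np.nonzero(m); print(xs.min(),xs.max(),ys.min(),ys.max(),proj(cal,(.501,.094,.084)))
```

```text
t 62.9 p [0.5019 0.0913 0.0955] yaw -1.52 q [ 0.23  0.21 -0.55  1.86  0.12  1.11 -1.96] F [ 0.7  0.4 -0.3] T [ 0.01  0.02 -0.  ] gap 0.0402
tool shift [-0.0009 -0.0027  0.0595]
[ 3.14134410e+00 -3.89357339e-04 -2.65822318e-02]
312 330 205 233 [321.72969678 224.44750864]
```

Tab where expected. I'll grip it and push the bolt home.

Call:
apply_moves:
  commands:
    - [[-0.001,-0.0027,0.02],[0,0,0],0.04]
    - [[0,0,0.02],[0,0,0],0.04]
    - [[0,0,0.012],[0,0,0],0.04]
    - [[0,0,0.0065],[0,0,0],0.04]
    - [[0,0,0],[0,0,0],0.04]
    - [[0,0,0],[0,0,0],0.01]
    - [[0,0,0],[0,0,0],0.0]
    - [[0,0,0],[0,0,0],0.0]
    - [[0,0,0],[0,0,0],0.0]
    - [[0,0,0],[0,0,0],0.0]

```text
time: 63.95
position: [0.5017, 0.0941, 0.0378]
tcp_rot: [3.141, -0.001, -0.027]
wrist_force: [0.3, -3.5, 5.4]
finger_gap: 0.0098
grasp_force: 59.1
```

Call:
apply_moves:
  commands:
    - [[0.003,0,0],[0,0,0],0.0]
    - [[0.004,0,0],[0,0,0],0.0]
    - [[0.004,0,0],[0,0,0],0.0]
    - [[0.004,0,0],[0,0,0],0.0]
    - [[0.003,0,0],[0,0,0],0.0]
    - [[0,0,0],[0,0,0],0.0]
    - [[0,0,0],[0,0,0],0.0]

```text
time: 64.65
position: [0.5195, 0.0936, 0.0378]
tcp_rot: [3.141, -0.001, -0.027]
wrist_force: [-1.9, -4.1, 7.8]
finger_gap: 0.0101
grasp_force: 59.3
```

Call:
apply_moves:
  commands:
    - [[0.001,0,0],[0,0,0],0.0]
    - [[0.001,0,0],[0,0,0],0.0]
    - [[0,0,0],[0,0,0],0.0]
    - [[0,0,0],[0,0,0],0.0]

```text
time: 65.05
position: [0.5196, 0.0936, 0.0377]
tcp_rot: [3.14, 0.003, -0.026]
wrist_force: [-10.9, -4.0, 16.3]
finger_gap: 0.0099
grasp_force: 60.2
```

The bolt is home against its stop. I'll release, retreat and check everything.

Call:
apply_moves:
  commands:
    - [[-0.0015,0,0],[0,0,0],0.0]
    - [[0,0,0],[0,0,0],0.04]
    - [[0,0,0],[0,0,0],0.04]
    - [[0,0,0],[0,0,0],0.04]
    - [[0,0,-0.02],[0,0,0],0.04]
    - [[0,0,-0.03],[0,0,0],0.04]
    - [[0,0,-0.04],[0,0,0],0.04]
    - [[0,0,-0.04],[0,0,0],0.04]
    - [[-0.01,0.03,-0.03],[0,0,0],0.04]
    - [[-0.01,0.03,0],[0,0,0],0.04]
    - [[0,0.03,0],[0,0,0],0.04]
    - [[0,0,0],[0,0,0],0.04]

```text
time: 66.25
position: [0.4969, 0.0004, 0.1968]
tcp_rot: [3.141, 0.0, -0.032]
wrist_force: [-0.3, 0.4, -1.0]
finger_gap: 0.0399
grasp_force: 0.0
```

Call:
apply_moves:
  commands:
    - [[0,0,0],[0,0,0],0.04]
    - [[0,0,0],[0,0,0],0.04]

```text
time: 66.45
position: [0.4971, 0.0061, 0.1966]
tcp_rot: [-3.14, 0.001, -0.024]
wrist_force: [0.2, -0.7, 0.6]
finger_gap: 0.0401
grasp_force: 0.0
```

Run:
```python
from h import *
todo((0,0,0))
cal,im=snap("wrist","w35.png")
m=red(im); box=m[100:260,180:380]; ys,xs=np.nonzero(box); print("tab",xs.min()+180,xs.max()+180,ys.min()+100,ys.max()+100,proj(cal,(.518,.093,.084)),proj(cal,(.500,.093,.084)))
for x,y in ((.618,.0885),(.6225,.2265)):
    u=proj(cal,(x,y,.0775)).round().astype(int); print("handle at",(x,y),u,im[u[1]-2:u[1]+3,u[0]-2:u[0]+3].mean() if 0<=u[0]<638 and 0<=u[1]<398 else None)
st,e=bluelid(cal,im); print("lid",st,np.round(e[0]),np.round(at(cal,e[0],.0695),4))
for r in recognise("wrist","part1")[:4]: print("p",np.round(r["rect"]),round(r["confidence"],2))
a=cv2.imread("pics/top0.png").astype(int); _,t=snap("top","tend.png"); d=(abs(a-t).max(2)>60).astype(np.uint8)
n,lab,s2,ce=cv2.connectedComponentsWithStats(cv2.morphologyEx(d,cv2.MORPH_OPEN,np.ones((3,3))))
print([s2[i].tolist() for i in range(1,n) if s2[i,4]>15])
```

```text
t 66.45 p [0.4971 0.0061 0.1966] yaw -1.4 q [ 0.36  0.08 -0.48  1.77  0.04  1.31 -1.73] F [ 0.2 -0.7  0.6] T [ 0.03 -0.01 -0.04] gap 0.0401
tool shift [-0.4968  0.0182  0.1966]
tab 230 247 157 174 [235.67443129 168.34944178] [237.54958284 186.37700492]
handle at (0.618, 0.0885) [232  58] 54.64
handle at (0.6225, 0.2265) [86 60] 229.46666666666667
lid [ 456  126   68   63 1125] [489. 157.] [ 0.5215 -0.1612  0.0695]
[[212, 161, 30, 49, 638], [280, 165, 4, 18, 59], [250, 167, 11, 23, 165], [282, 186, 25, 78, 819], [244, 190, 9, 9, 51], [271, 204, 4, 7, 27], [347, 207, 16, 15, 199], [234, 212, 6, 3, 18], [250, 213, 6, 7, 42], [263, 213, 5, 16, 58], [271, 213, 5, 4, 19], [215, 217, 6, 11, 49], [222, 216, 5, 11, 47], [428, 217, 25, 22, 353], [346, 222, 5, 4, 17], [244, 226, 16, 4, 50], [223, 263, 14, 14, 174], [286, 277, 17, 97, 744], [308, 330, 236, 70, 6285], [549, 364, 91, 36, 2492], [257, 370, 4, 5, 20], [293, 375, 11, 14, 131], [264, 391, 37, 9, 219]]
```

```bash
python3 -c "
from workcell import finish_job
print(finish_job())"
```

```text
the job is handed in; nothing more can be done
None
```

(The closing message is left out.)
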